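# Load knobs into a carrier and push it through the marking hood's dust flap

## Task

Put every loose black knob upright into a nest of the blue carrier and press each one down until its pad is home and it is fully seated. Then push the loaded carrier along the rails through the orange spring flap, right into the hood, so that the flap closes behind it, and after that press the red lock plunger on the hood's roof fully down. The loose cream bar lying to the right of the rails is there as a push stick: leave it lying flat on the worktop beside the station, off its base plate; do not disturb the red screwdriver.

Things in the scene. Friction and masses are not known exactly. Their poses are not given: they have to be found in the camera images.
- station: fixed marking station: aluminium base plate 400 x 76 mm on small feet, its top 8 mm over the worktop, from x = -175 to +225 mm. Origin at worktop level on the lane's centre line at the hood's mouth; x points along the lane into the hood (push direction), y left of that, z up. Two steel guide rails, tops 14 mm over the worktop, inner faces 57 mm apart, run from x = -175 mm (flared mouth) to the hood
- gate (a point): centre of the hood's mouth, on the base plate at station x = 0. White hood with amber roof, 76 mm wide, 56 mm high over the worktop, inside 64 mm wide, from x = -7 mm (yellow lintel) to an inner end stop at x = 212 mm. Lintel underside is 43 mm over the worktop: an unpressed knob (top at 45) hits it, a seated one (39) passes. Grippers do not fit in under it, a slim low bar does
- flap (a joint): orange spring flap, 54 mm wide, 35 mm long, hinged at station x = 3 mm, 47 mm over the worktop; 0 = hanging shut, grows as it swings into the hood, up to 1.5 rad. It opens only inward, yields to under 1 N and springs shut once the carrier's rear end is some 30 mm or more past the mouth and nothing else is in it
- plunger (a joint): red lock plunger on the hood's roof, a disc 21 mm across in a dark collar (top 62 mm over the worktop); 0 = up, its top 74 mm over the worktop; 0.008 m = fully down, top 66 mm. It gives way at about 5 N (press straight down with some 8 to 15 N) and stays where it is left. Not to be pressed before the carrier is in
- plunger_top (a point): centre of the plunger's top face, at station x = 100 mm, y = 0; it goes down with it
- carrier: loose blue carrier, 150 x 54 x 15.5 mm, 0.25 kg, standing between the guide rails in front of the flap; origin at the centre of its underside, x along its length and towards the flap, z up. Its three square nests (45 mm, open on top) lie at x = -48, 0 and +48 mm, y = 0. The rear end is at x = -75 mm
- nest_0 (a point): mouth centre of the rear nest, 15 mm above the carrier's underside (axes as the carrier's)
- nest_1 (a point): mouth centre of the middle nest, likewise
- nest_2 (a point): mouth centre of the front nest, likewise
- pad_0 (a joint): brass ejector pad in the rear nest: 0 = up, its top 4 mm below the nest's mouth; 0.006 m = home, 10 mm below. It gives way at about 5 N (press with some 8 to 15 N) and stays where it is left; a knob set on it stands 6 mm proud until pressed
- pad_1 (a joint): the same in the middle nest
- pad_2 (a joint): the same in the front nest
- knob_0: black round knob with a cream dot on top, 40 mm across, 26 mm high, 60 g, standing on the worktop; origin at the centre of its underside, z up. Two or three of the three knobs are present; all are alike and any nest will do
- knob_1: black round knob with a cream dot on top, 40 mm across, 26 mm high, 60 g, standing on the worktop; origin at the centre of its underside, z up. Two or three of the three knobs are present; all are alike and any nest will do
- knob_2: black round knob with a cream dot on top, 40 mm across, 26 mm high, 60 g, standing on the worktop; origin at the centre of its underside, z up. Two or three of the three knobs are present; all are alike and any nest will do
- push_bar: loose cream plastic bar, 14 mm wide (x), 165 mm long (y), solid height 12 mm (z), 45 g, lying flat on the worktop to the right of the rails (those on the perforated plate are not it); origin at the centre of its underside. On whichever side it lies, pinched across its width at mid-length it can push the carrier's rear face with its end
- screwdriver_red: red screwdriver lying on the worktop, 22 x 162 x 22 mm, origin at the centre of its underside; a bystander

How it is judged:
On the way, in this order (a step that is already met when the one before it is completed fails the run):
1. every knob present is pressed home in a nest of the carrier, the carrier still in front of the hood (z of knob_0 in the frame of carrier between 0.002 and 0.0068 m and y of knob_0 in the frame of carrier between -0.005 and 0.005 m and x of knob_0 in the frame of carrier between -0.055 and 0.055 m and angle between each of knob_0, knob_1, knob_2's own z axis and vertical below 0.15 rad and z of knob_1 in the frame of carrier between 0.002 and 0.0068 m and y of knob_1 in the frame of carrier between -0.005 and 0.005 m and x of knob_1 in the frame of carrier between -0.055 and 0.055 m and z of knob_2 in the frame of carrier between 0.002 and 0.0068 m and y of knob_2 in the frame of carrier between -0.005 and 0.005 m and x of knob_2 in the frame of carrier between -0.055 and 0.055 m and x of carrier in the frame of station below -0.06 m), for 0.2 s.
2. the carrier is half way through and holds the flap open (value of joint flap above 0.4 rad and x of carrier in the frame of station between -0.03 and 0.06 m), for 0.05 s.
3. with the carrier inside and the flap shut, the lock plunger is pressed fully down (x of carrier in the frame of station above 0.09 m and value of joint flap below 0.12 rad and value of joint plunger above 0.0065 m), for 0.1 s.
At the end, for the whole second after the job is handed in: every knob present sits fully down and upright in a nest (underside within 6.8 mm of the carrier's); carrier centre at least 90 mm past the hood's mouth; flap shut (under 0.12 rad); plunger down (over 6.5 mm); the bar lies flat on the worktop, its middle off the base plate; all at rest (all of step 3 and z of knob_0 in the frame of carrier between 0.002 and 0.0068 m and y of knob_0 in the frame of carrier between -0.005 and 0.005 m and x of knob_0 in the frame of carrier between -0.055 and 0.055 m and angle between each of knob_0, knob_1, knob_2's own z axis and vertical below 0.15 rad and z of knob_1 in the frame of carrier between 0.002 and 0.0068 m and y of knob_1 in the frame of carrier between -0.005 and 0.005 m and x of knob_1 in the frame of carrier between -0.055 and 0.055 m and z of knob_2 in the frame of carrier between 0.002 and 0.0068 m and y of knob_2 in the frame of carrier between -0.005 and 0.005 m and x of knob_2 in the frame of carrier between -0.055 and 0.055 m and linear speed of each of carrier, push_bar below 0.02 m/s and height (world z) of push_bar below 0.016 m and angle between push_bar's own y axis and vertical between 1.49 and 1.65 rad and (y of push_bar in the frame of station above 0.045 m or y of push_bar in the frame of station below -0.045 m or x of push_bar in the frame of station below -0.25 m)); the robot touches nothing.
It fails at once if the lock plunger is pressed before the carrier is inside (value of joint plunger above 0.004 m and x of carrier in the frame of station below 0.085 m).
It fails at once if the red screwdriver is moved by more than 40 mm (distance of screwdriver_red from where it was at the start of the episode above 0.04 m).
Of knob_0, knob_1, knob_2 only 2 to 3 are there at a start; the rules pass over those that are not, and their reading is None.
At some moment in a run one of push_bar may be knocked a few centimetres aside while the robot is not near it.
Once in a run the grip may slacken for a moment while it holds something.
It also fails if it takes over 210 s, if anything falls off the work surface, if the arm or the gripper's body presses on something with over 40 N, if the wrist force passes 120 N, or if a joint passes its speed limit or range.

## Robot

A 6-joint arm with a two-finger parallel gripper is mounted at the origin on a cart in front of the work surface, level with it; the furniture and walls round the work are solid. World frame = base frame: x ahead of the robot, y to its left, z up, the work surface at z = 0. Lengths are in m, angles in rad, forces in N, time in s.
With the tool pointing down it reaches from about 0.4 to 0.825 m from the base axis. Payload 7 kg.
Tool frame: the origin (TCP) lies on the centre line of the jaws, within the pads' length; the fingertips stand 8 mm ahead of it and the grasp point (between the pads) lies 11 mm behind it; z points along the fingers, y is the line along which they close (so a half turn about z gives the same grasp; the last joint's range is limited). The gripper opens to 85 mm and grips with 20 to 120 N. Pads are 22 mm wide; open, the fingers measure 114 mm over their backs; the gripper's body (76 mm by 85 mm) begins 54 mm behind the grasp point. The pads swing forward as they close: fully open they stand 13 mm farther back than shut.
Start: joints at [1.477, 0.359, 0.012, 0, -1.224, -0.288], TCP at [0.252, 0.626, 0.207] pointing down, gripper open.
Joint ranges: [-3.07, 3.07], [-1.43, 2.12], [-1.02, 1.25], [-3.03, 1.67], [-3.05, -0], [-3.03, 3.03]. Speed limits (rad/s): [2.39, 2.39, 3.01, 3.14, 3.14, 3.14].

## Interface

Orientations are given as a unit quaternion [x, y, z, w].
In Python, from cell import ctrl gives the robot as it stands.
- The arm moves only by the shell command python3 -m jog 'ROWS' [FORCE]. ROWS is JSON, a list of rows, each a list of 7 numbers: the turn, a rotation vector about the tool's x, y, z in rad, then the shift along the tool's x, y, z in m, then the finger opening in m, from 0 to 0.0854. A call has 1 to 20 rows; each row is the pose to reach, as a shift and turn from the pose commanded when the call began, along the tool's axes at that moment; what a row does not reach only later rows make up. A row lasts 1/10 s, in which the tool goes at most 50 mm and 8.59 degrees, less where a joint would pass 70% of its speed; a pose out of reach is approached as far as the arm can. A call with a gripper value outside its range is refused whole. The fingers move at their own pace and stop on an object; FORCE is the grip in N (left out, the last holds). Time passes only in rows, so rows that repeat a pose let the fingers close. It gives the time, the measured TCP pose, the force, the opening and the grip force at its end, in the units of the state.
- ctrl.get_obs(): the state, without advancing time (a new reading comes with each control period).
- ctrl.get_image(name): name is "scene" or "top"; returns (picture, depth): 400x640x3 uint8, blue, green, red; 400x640 float32, m along the optical axis (not along the pixel's ray), 0 where there is no reading.
- ctrl.calibration(name): a dict with "intrinsics" (3x3 intrinsics, pixels), "rvec" (rotation vector, rad) and "tvec" (3), from world to camera coordinates, as OpenCV has them. Camera axes: x right, y down, z forward; pixel columns grow to the right and rows downward; lengths in m; the calibration is good to about 2 mm. A picture is of the moment at which its call begins. calibration takes no time and is no camera call.
- ctrl.sign_off(): hands the job in; it is judged then, once.
Trained networks look in the newest picture that a camera, given by its name, has taken for a name from the list of things; names that differ only in an ending like _2 or _b are one class to them, and where a whole thing is asked for, a point or a joint stands for the part that bears it (a point fixed in the world has none). Each returns a list of dicts, best first, with "p" (0 to 1); they miss things now and then, are a little off and sometimes report something else, mostly with a low value. They report only what shows in the picture. A call takes as long as a camera call.
- ctrl.find_in(camera, target): "at" ([x, y, z] in m, in the coordinates of the camera as it stood for that picture, good to about 4 mm: the middle of the surface that is visible of it).
- ctrl.outline_of(camera, target): "mask" (400x640 bool, what is visible of it).
- ctrl.mark_of(camera, target): "at" ([x, y, z] in m, in the coordinates of the camera as it stood for that picture, good to about 4 mm: a listed point, or the origin of a listed thing).
The state is a dict: "clock": time; "joint_positions": joint angles; "joint_vel": joint speeds; "effort": joint torques, N m; "tool_pos": TCP position; "eef_rot": TCP orientation; "contact_force": force on the tool from outside, world axes, zero at the start; "torque": the same for the moment, N m; "opening": opening from 0.0 (shut) to 1.0 (fully open); "finger_force": force on a finger pad.
Only numpy, scipy, OpenCV 4.12 (cv2) and the standard library are available. Lean on these libraries where they do the work, as an engineer would, in place of code of your own. Each camera call takes 0.05 s, during which the arm holds its last target. There are 200 camera calls.

## Working session

There is one attempt and no reset: what is moved stays moved. The work goes in short steps, Python scripts to look and compute and a shell command to move; the robot and the scene stay as the last step left them, time stands still between calls to the robot, and variables do not carry over. Pictures are saved under pics/ and viewed, at most 14 in all, crops included, and the job is handed in when it is done.

```bash
ls; mkdir -p pics; cat > h.py <<'E'
import numpy as np, cv2
from cell import ctrl
from scipy.spatial.transform import Rotation as R
def cam(n):
    c=ctrl.calibration(n); return np.array(c["intrinsics"]),cv2.Rodrigues(np.array(c["rvec"],float))[0],np.array(c["tvec"],float).ravel()
def w(n,p):
    K,M,t=cam(n); return M.T@(np.array(p)-t)
def pix(n,P):
    K,M,t=cam(n); q=K@(M@np.array(P)+t); return q[:2]/q[2]
def cloud(n,d):
    K,M,t=cam(n); v,u=np.mgrid[:400,:640]; P=np.stack([(u-K[0,2])/K[0,0]*d,(v-K[1,2])/K[1,1]*d,d],-1); return (P-t)@M
def shot(n,f=None):
    im,d=ctrl.get_image(n)
    if f: cv2.imwrite('pics/'+f,im)
    return im,d
def st():
    o=ctrl.get_obs(); print(o['clock'],np.round(o['tool_pos'],4),np.round(o['eef_rot'],4),np.round(o['contact_force'],1),o['opening'],o['finger_force']); return o
E
python3 - <<'E'
from h import *
st()
for n in("top","scene"):
    im,d=shot(n,n+'0.png'); print(n,cam(n)[1].round(3).tolist(),(-cam(n)[1].T@cam(n)[2]).round(3))
    for t in("gate","plunger_top","carrier","nest_0","nest_1","nest_2","knob_0","push_bar","screwdriver_red"):
        for m in ctrl.mark_of(n,t)[:4]: print(n,t,round(m["p"],2),w(n,m["at"]).round(4))
E
```

```text
pics
0.0 [0.2513 0.6259 0.206 ] [ 9.818e-01 -1.898e-01 -1.000e-04  8.000e-04] [-0.4 -0.8 -0.5] 0.9951170736976316 0.0
top [[0.002, -1.0, 0.013], [-0.988, -0.004, -0.156], [0.156, -0.013, -0.988]] [0.524 0.094 0.92 ]
top gate 0.95 [0.5743 0.0612 0.0119]
top plunger_top 0.52 [0.6276 0.1463 0.0726]
top carrier 0.8 [ 0.5255 -0.0138  0.0087]
top nest_0 0.69 [0.5541 0.0292 0.0207]
top nest_0 0.66 [ 0.5268 -0.0137  0.02  ]
top nest_0 0.63 [ 0.5037 -0.0532  0.0248]
top nest_1 0.69 [0.5541 0.0292 0.0207]
top nest_1 0.66 [ 0.5268 -0.0137  0.02  ]
top nest_1 0.63 [ 0.5037 -0.0532  0.0248]
top nest_2 0.69 [0.5541 0.0292 0.0207]
top nest_2 0.66 [ 0.5268 -0.0137  0.02  ]
top nest_2 0.63 [ 0.5037 -0.0532  0.0248]
top knob_0 0.73 [0.6768 0.0417 0.0026]
top knob_0 0.71 [ 0.5017  0.1535 -0.0017]
top knob_0 0.65 [ 0.5482  0.2336 -0.0018]
top knob_0 0.32 [ 0.531  -0.0168  0.0175]
top push_bar 0.81 [ 0.6403 -0.11   -0.    ]
top push_bar 0.29 [ 0.5712  0.0609 -0.002 ]
top screwdriver_red 0.75 [ 0.8049  0.0928 -0.0009]
scene [[-0.527, -0.85, 0.019], [-0.632, 0.377, -0.677], [0.569, -0.369, -0.735]] [0.166 
[... 165 characters left out ...]
275 -0.0164  0.0263]
scene nest_0 0.67 [0.5544 0.029  0.0237]
scene nest_0 0.66 [ 0.4994 -0.05    0.0255]
scene nest_1 0.75 [ 0.5275 -0.0164  0.0263]
scene nest_1 0.67 [0.5544 0.029  0.0237]
scene nest_1 0.66 [ 0.4994 -0.05    0.0255]
scene nest_2 0.75 [ 0.5275 -0.0164  0.0263]
scene nest_2 0.67 [0.5544 0.029  0.0237]
scene nest_2 0.66 [ 0.4994 -0.05    0.0255]
scene knob_0 0.92 [ 5.004e-01  1.476e-01 -4.000e-04]
scene knob_0 0.87 [0.5465 0.2344 0.0008]
scene knob_0 0.72 [ 6.815e-01  4.380e-02 -2.000e-04]
scene knob_0 0.5 [0.576  0.058  0.0057]
scene screwdriver_red 0.82 [0.8052 0.0938 0.0035]
scene screwdriver_red 0.67 [0.5536 0.0256 0.0223]
scene screwdriver_red 0.37 [0.5788 0.0577 0.006 ]
```

View pics/top0.png

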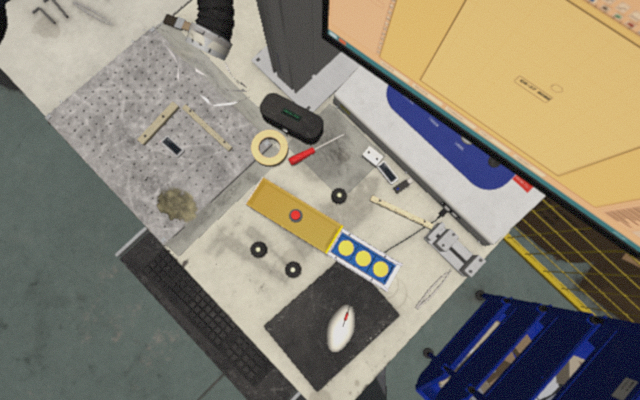

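View pics/scene0.png

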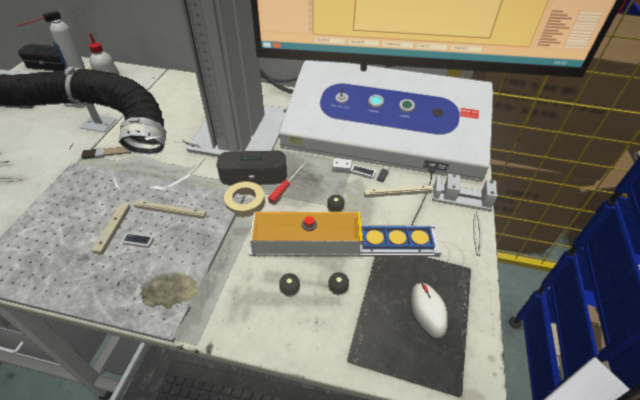

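```bash
python3 - <<'E'
from h import *
im,d=shot("top"); P=cloud("top",d)
hsv=cv2.cvtColor(im,cv2.COLOR_BGR2HSV)
# outlines
for t in("knob_0","push_bar","carrier","screwdriver_red"):
    for m in ctrl.outline_of("top",t)[:3]:
        k=m["mask"]&(d>0); Q=P[k]
        if len(Q)<20: continue
        zt=np.percentile(Q[:,2],90); Q=Q[Q[:,2]>zt-.006]
        r=cv2.minAreaRect((Q[:,:2]*1000).astype(np.float32)); print(t,round(m["p"],2),len(Q),zt.round(4),Q.mean(0).round(4),np.round(r[0],1),np.round(r[1],1),round(r[2],1))
# plunger red on roof
k=(P[...,2]>.066)&(P[...,2]<.09)&((hsv[...,0]<8)|(hsv[...,0]>172))&(hsv[...,1]>140)&(d>0)
print('plunger',k.sum(),P[k].mean(0).round(4))
# hood roof
k=(P[...,2]>.050)&(P[...,2]<.061)&(d>0)
n,l,s,c=cv2.connectedComponentsWithStats(k.astype(np.uint8)); i=1+np.argmax(s[1:,4]); Q=P[l==i]
print('roof',len(Q),cv2.minAreaRect((Q[:,:2]*1000).astype(np.float32)))
E
```

```text
knob_0 0.7 191 0.0279 [0.5467 0.234  0.0256] [546.7 233.6] [35.3 35.8] 1.8
knob_0 0.69 198 0.0275 [0.4995 0.1517 0.0255] [500.2 152.3] [34.8 35.5] 0.2
knob_0 0.68 185 0.0272 [0.6783 0.0421 0.0253] [678.6  41.8] [35.1 34.3] 0.2
push_bar 0.63 329 0.0155 [ 0.6394 -0.1107  0.0128] [ 639.4 -111.9] [158.9  14.3] 64.8
carrier 0.69 819 0.023 [ 0.5271 -0.0157  0.0205] [526.8 -15.2] [149.9  53.9] 59.0
screwdriver_red 0.76 175 0.0219 [0.7788 0.1355 0.0198] [780.4 134.4] [18.5 69.2] 29.3
plunger 63 [0.6239 0.1449 0.0736]
roof 2989 ((627.2554931640625, 149.3678741455078), (224.95944213867188, 76.30551147460938), 58.74053955078125)
```

The top picture shows the carrier at (365,258), the hood from (250,195) to (340,245), knobs at (258,249), (293,269) and (339,196), the bar at (405,212) and the screwdriver at (310,152). The network positions agree with this. The lane runs at about 58.9° in world, with the station origin at about (0.573, 0.059).

```bash
cat >> h.py <<'E'
A=np.radians(58.9); O=np.array([.5727,.0591])
ex=np.array([np.cos(A),np.sin(A)]); ey=np.array([-ex[1],ex[0]])
def S(x,y): return O+x*ex+y*ey
def toS(p): q=np.array(p)[:2]-O; return np.array([q@ex,q@ey])
def go(xy,z,yaw=None):
    "tool-frame delta; yaw = desired world angle of tool y"
    o=st(); M=R.from_quat(o['eef_rot']); D=M.inv().apply(np.array([*xy,z])-o['tool_pos'])
    r=np.zeros(3)
    if yaw is not None:
        yt=M.as_matrix()[:,1]; c=np.arctan2(yt[1],yt[0]); dy=(yaw-c+np.pi/2)%np.pi-np.pi/2
        T=R.from_matrix(np.array([[-np.cos(yaw+np.pi/2),np.cos(yaw),0],[-np.sin(yaw+np.pi/2),np.sin(yaw),0],[0,0,-1]]))
        a=(M.inv()*T).as_rotvec(); b=(M.inv()*T*R.from_rotvec([0,0,np.pi])).as_rotvec()
        r=min(a,b,key=np.linalg.norm)
    print('turn',r.round(4),'shift',D.round(4))
E
python3 -c "
from h import *
go((.5467,.2338),.12,A+np.pi/2)"
```

```text
1.25 [0.2515 0.6264 0.2069] [ 0.9818 -0.1898 -0.     -0.    ] [ 0.9 -0.1  0.1] 0.99925570677069 0.0Traceback (most recent call last):
  File "<string>", line 3, in <module>
    go((.5467,.2338),.12,A+np.pi/2)
    ~~^^^^^^^^^^^^^^^^^^^^^^^^^^^^^
  File "h.py", line 28, in go
    T=R.from_matrix(np.array([[-np.cos(yaw+np.pi/2),np.cos(yaw),0],[-np.sin(yaw+np.pi/2),np.sin(yaw),0],[0,0,-1]]))
  File "scipy/spatial/transform/_rotation.pyx", line 1143, in scipy.spatial.transform._rotation.Rotation.from_matrix
ValueError: Non-positive determinant (left-handed or null coordinate frame) in rotation matrix 0: [[ 0.51653333 -0.85626708  0.        ]
 [ 0.85626708  0.51653333  0.        ]
 [ 0.          0.         -1.        ]].
```

```bash
sed -i 's/\[\[-np.cos(yaw+np.pi\/2)/[[np.cos(yaw+np.pi\/2)/; s/\[-np.sin(yaw+np.pi\/2)/[np.sin(yaw+np.pi\/2)/' h.py
python3 -c "
from h import *
go((.5467,.2338),.12,A+np.pi/2)"
```

```text
1.25 [0.2515 0.6264 0.2069] [ 0.9818 -0.1898 -0.     -0.    ] [ 0.9 -0.1  0.1] 0.99925570677069 0.0
turn [-0.      0.     -1.4098] shift [0.4202 0.2543 0.0869]
```

```bash
python3 -m jog '[[0,0,-1.41,0.42,0.254,0,0.06],[0,0,-1.41,0.42,0.254,0,0.06],[0,0,-1.41,0.42,0.254,0,0.06],[0,0,-1.41,0.42,0.254,0,0.06],[0,0,-1.41,0.42,0.254,0,0.06],[0,0,-1.41,0.42,0.254,0,0.06],[0,0,-1.41,0.42,0.254,0.08,0.06],[0,0,-1.41,0.42,0.254,0.087,0.06],[0,0,-1.41,0.42,0.254,0.087,0.06],[0,0,-1.41,0.42,0.254,0.087,0.06],[0,0,-1.41,0.42,0.254,0.087,0.06],[0,0,-1.41,0.42,0.254,0.087,0.06],[0,0,-1.41,0.42,0.254,0.087,0.06],[0,0,-1.41,0.42,0.254,0.087,0.06],[0,0,-1.41,0.42,0.254,0.087,0.06]]' 40
python3 -c "
from h import *
go((.5467,.2338),.022,A+np.pi/2)"
```

```text
clock: 2.75
tool_pos: [0.5465, 0.2353, 0.1207]
eef_rot: [0.87, 0.492, 0.001, -0.0]
contact_force: [0.2, 0.1, -0.5]
opening: 0.703
finger_force: 0.0
2.75 [0.5465 0.2353 0.1207] [ 8.704e-01  4.923e-01  7.000e-04 -1.000e-04] [ 0.2  0.1 -0.5] 0.7026635606855133 0.0
turn [ 0.0004 -0.0013  0.0015] shift [-0.0013  0.0009  0.0987]
```

```bash
python3 -m jog '[[0,0,0,-0.001,0.001,0.05,0.06],[0,0,0,-0.001,0.001,0.095,0.06],[0,0,0,-0.001,0.001,0.105,0.06],[0,0,0,-0.001,0.001,0.105,0.06],[0,0,0,-0.001,0.001,0.105,0.03],[0,0,0,-0.001,0.001,0.105,0.03],[0,0,0,-0.001,0.001,0.105,0.03],[0,0,0,-0.001,0.001,0.105,0.03],[0,0,0,-0.001,0.001,0.105,0.03],[0,0,0,-0.001,0.001,0.105,0.03],[0,0,0,-0.001,0.001,0.105,0.03]]' 40
python3 -c "
from h import *
st()"
```

```text
clock: 3.85
tool_pos: [0.547, 0.2328, 0.015]
eef_rot: [0.871, 0.492, 0.0, -0.0]
contact_force: [0.2, -0.7, -0.6]
opening: 0.352
finger_force: 0.0
3.85 [0.547  0.2328 0.015 ] [ 0.8708  0.4917  0.     -0.    ] [ 0.2 -0.7 -0.6] 0.35158844187507776 0.0
```

```bash
python3 - <<'E'
from h import *
im,d=shot("scene"); cv2.imwrite('pics/s1.png',cv2.resize(im[180:340,200:400],None,fx=3,fy=3))
for n in("scene","top"):
    if n=="top": shot(n)
    for m in ctrl.mark_of(n,"knob_0")[:4]: print(n,round(m["p"],2),w(n,m["at"]).round(4))
E
```

```text
scene 0.84 [ 0.5004  0.1458 -0.0013]
scene 0.73 [0.5492 0.2341 0.0007]
top 0.58 [ 0.8048  0.0999 -0.0013]
top 0.51 [ 6.786e-01  4.080e-02 -3.000e-04]
top 0.47 [0.5003 0.1488 0.0007]
```

View pics/s1.png

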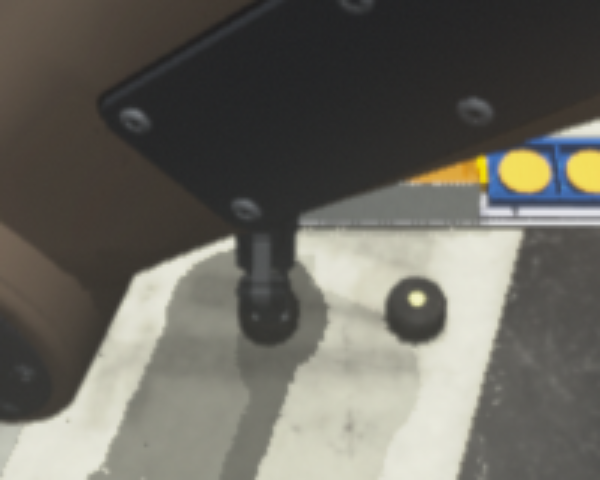

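The knob is between the fingers at crop pixel (268,310). It may have a waist narrower than 30 mm, so I close further.

```bash
python3 -m jog '[[0,0,0,0,0,0,0.01],[0,0,0,0,0,0,0.01],[0,0,0,0,0,0,0.01],[0,0,0,0,0,0,0.01],[0,0,0,0,0,0,0.01]]' 40
```

```text
clock: 4.55
tool_pos: [0.547, 0.2328, 0.0149]
eef_rot: [0.871, 0.492, -0.0, -0.0]
contact_force: [0.4, -1.0, 0.5]
opening: 0.115
finger_force: 0.0
```

```bash
python3 -m jog '[[0,0,0,0,0,-0.05,0.01],[0,0,0,0,0,-0.1,0.01],[0,0,0,0,0,-0.15,0.01],[0,0,0,0.1,0,-0.15,0.06],[0,0,0,0.15,0,-0.15,0.06],[0,0,0,0.15,0,-0.15,0.06]]'
python3 - <<'E'
from h import *
st()
im,d=shot("scene"); cv2.imwrite('pics/s2.png',cv2.resize(im[150:350,200:450],None,fx=3,fy=3))
for n in("scene","top"):
    if n=="top": shot(n)
    for m in ctrl.mark_of(n,"knob_0")[:4]: print(n,round(m["p"],2),w(n,m["at"]).round(4))
E
```

```text
clock: 5.15
tool_pos: [0.6253, 0.3627, 0.1664]
eef_rot: [0.871, 0.492, 0.001, -0.0]
contact_force: [-0.1, 0.7, 0.5]
opening: 0.627
finger_force: 0.0
5.15 [0.6253 0.3627 0.1664] [ 8.708e-01  4.916e-01  1.000e-03 -4.000e-04] [-0.1  0.7  0.5] 0.6271835801794546 0.0
scene 0.69 [ 0.6805  0.0425 -0.001 ]
scene 0.57 [0.5481 0.2335 0.001 ]
scene 0.55 [5.024e-01 1.458e-01 4.000e-04]
scene 0.25 [0.6283 0.142  0.0747]
top 0.76 [ 4.984e-01  1.545e-01 -4.000e-04]
top 0.68 [6.763e-01 4.280e-02 1.000e-04]
top 0.48 [ 0.5497  0.2339 -0.0034]
```

View pics/s2.png

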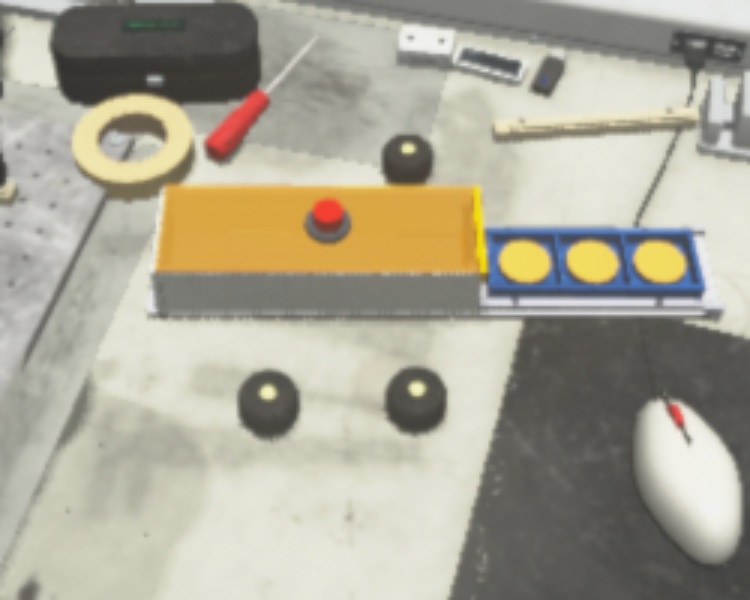

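```bash
python3 -m jog '[[0,0,0,-0.1,0,0,0.06],[0,0,0,-0.15,0,0.05,0.06],[0,0,0,-0.15,0,0.1,0.06],[0,0,0,-0.15,0,0.1,0.06],[0,0,0,-0.15,0,0.1,0.06]]'
python3 - <<'E'
from h import *
o=st()
im,d=shot("scene"); P=cloud("scene",d)
u,v=pix("scene",o['tool_pos']).astype(int); print(u,v, toS(o['tool_pos']))
c=im[v-50:v+70,u-70:u+70]; c=c.copy(); cv2.circle(c,(70,50),1,(0,0,255),-1)
cv2.imwrite('pics/s3.png',cv2.resize(c,None,fx=4,fy=4))
Q=P[(d>0)]; c=np.linalg.norm(Q[:,:2]-o['tool_pos'][:2],axis=1); Q=Q[(c<.09)&(Q[:,2]>.03)&(Q[:,2]<.13)]
s=np.array([toS(q) for q in Q])-toS(o['tool_pos'])
for a in range(30,130,8):
    k=(Q[:,2]*1000>=a)&(Q[:,2]*1000<a+8)
    if k.sum(): print(a,k.sum(),'x',s[k,0].min().round(3),s[k,0].max().round(3),'y',s[k,1].min().round(3),s[k,1].max().round(3))
E
```

```text
clock: 5.85
tool_pos: [0.5411, 0.2268, 0.0608]
eef_rot: [0.872, 0.49, -0.005, 0.0]
contact_force: [-0.2, 0.3, -0.2]
opening: 0.706
finger_force: 0.0
5.85 [0.5411 0.2268 0.0608] [ 8.716e-01  4.903e-01 -4.700e-03  1.000e-04] [-0.2  0.3 -0.2] 0.7056284427697266 0.0
293 271 [0.12725823 0.11368091]
30 61 x -0.048 0.046 y -0.079 -0.075
38 62 x -0.047 0.045 y -0.079 -0.075
46 54 x -0.045 0.047 y -0.081 -0.075
54 76 x -0.047 0.048 y -0.087 -0.075
86 3 x -0.007 0.01 y -0.031 0.036
94 18 x -0.009 0.012 y -0.031 0.043
102 23 x -0.008 0.007 y -0.031 0.044
110 11 x -0.008 0.007 y -0.031 0.044
```

View pics/s3.png

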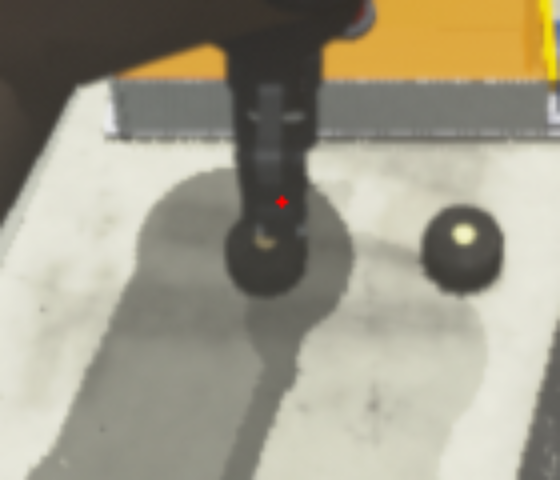

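```bash
python3 - <<'E'
from h import *
o=st()
im,d=shot("scene"); P=cloud("scene",d)
for y in(.03,.044):
  for z in(.03,.05,.07,.09):
    q=np.r_[o['tool_pos'][:2]+ey*y,z]; print(y,z,pix("scene",q).round(1))
K=cv2.cvtColor(im,cv2.COLOR_BGR2GRAY)
for v in range(250,300,3): print(v,[(int(K[v,u]),*(P[v,u]*1000).round().astype(int)) if d[v,u]>0 else (int(K[v,u]),0) for u in range(284,296,4)])
E
```

```text
5.9 [0.5442 0.2294 0.0635] [ 8.712e-01  4.910e-01 -2.200e-03  3.000e-04] [0.5 0.8 0.9] 0.703430901741681 0.0
0.03 0.03 [291.9 294.1]
0.03 0.05 [291.5 288.5]
0.03 0.07 [291.2 282.7]
0.03 0.09 [290.8 276.6]
0.044 0.03 [291.6 300.8]
0.044 0.05 [291.3 295.3]
0.044 0.07 [290.9 289.6]
0.044 0.09 [290.5 283.6]
250 [(60, np.int64(529), np.int64(249), np.int64(160)), (75, np.int64(500), np.int64(256), np.int64(200)), (63, np.int64(522), np.int64(238), np.int64(160))]
253 [(57, np.int64(521), np.int64(253), np.int64(165)), (75, np.int64(497), np.int64(257), np.int64(196)), (56, np.int64(515), np.int64(242), np.int64(164))]
256 [(65, np.int64(494), np.int64(266), np.int64(199)), (75, np.int64(491), np.int64(261), np.int64(199)), (58, np.int64(489), np.int64(255), np.int64(197))]
259 [(70, np.int64(491), np.int64(268), np.int64(196)), (84, np.int64(486), np.int64(263), np.int64(198)), (62, np.int64(484), np.int64(258), np.int64(197))]
262 [(58, np.int64(493), np.int64(267), np.int64(185)), (68, np.int64(487), np.int64(263), np.int64(190)), (56, np.int64(484), np.int64(258), np.int64(189))]
265 [
[... 1170 characters left out ...]
np.int64(242), np.int64(28)), (62, np.int64(535), np.int64(236), np.int64(28))]
289 [(59, np.int64(539), np.int64(251), np.int64(23)), (60, np.int64(534), np.int64(245), np.int64(25)), (60, np.int64(531), np.int64(238), np.int64(24))]
292 [(59, np.int64(538), np.int64(252), np.int64(15)), (58, np.int64(533), np.int64(246), np.int64(18)), (57, np.int64(530), np.int64(239), np.int64(15))]
295 [(105, np.int64(539), np.int64(252), np.int64(2)), (86, np.int64(533), np.int64(246), np.int64(6)), (99, np.int64(531), np.int64(239), np.int64(2))]
298 [(104, np.int64(535), np.int64(254), np.int64(-1)), (101, np.int64(531), np.int64(248), np.int64(-1)), (103, np.int64(527), np.int64(241), np.int64(-2))]
```

```bash
python3 -m jog '[[0,0,0,0,0,0,0.06],[0,0,0,0,0,0,0.06],[0,0,0,0,0,0,0.06]]'
python3 - <<'E'
from h import *
o=st()
for n in("scene","top"):
  im,d=shot(n); P=cloud(n,d); Q=P[d>0]
  s=(Q[:,:2]-o['tool_pos'][:2])@np.c_[ex,ey]
  k=(abs(s[:,0])<.013)&(abs(s[:,1])<.055)&(Q[:,2]>.035)&(Q[:,2]<.125)
  i=np.argsort(Q[k,2])[:25]
  print(n,np.c_[s[k][i]*1000,Q[k][i,2]*1000].round().astype(int).tolist())
E
```

```text
clock: 6.25
tool_pos: [0.5477, 0.2336, 0.0658]
eef_rot: [0.871, 0.492, 0.001, -0.0]
contact_force: [0.2, 0.6, -0.1]
opening: 0.704
finger_force: 0.0
6.25 [0.5477 0.2336 0.0658] [ 8.706e-01  4.919e-01  9.000e-04 -1.000e-04] [ 0.2  0.6 -0.1] 0.7041333751627887 0.0
scene [[-8, 36, 97], [9, 36, 97], [-8, -30, 98], [-6, -29, 99], [-10, 36, 100], [-4, -28, 100], [-8, 36, 100], [-6, -30, 101], [9, 36, 101], [11, 36, 101], [-8, -29, 101], [-10, 35, 103], [9, 36, 103], [11, 36, 103], [-8, -30, 104], [-8, 36, 104], [-8, -30, 106], [0, 42, 107], [0, 40, 107], [2, 40, 107], [-7, 43, 108], [5, 43, 108], [-2, 41, 109], [-4, 43, 109], [-2, 43, 109]]
top [[-12, -30, 100], [-12, -35, 107], [-12, -32, 113], [-12, -29, 118], [-12, -34, 120]]
```

The depth data puts the fingertips about 30 mm above where the reported TCP implies (z≈97 mm with TCP at 66 mm). The first grasp therefore closed above the knob. I'll correct for that and watch the force on the way down.

```bash
python3 -m jog '[[0,0,0,0,0,0.045,0.06],[0,0,0,0,0,0.065,0.06],[0,0,0,0,0,0.075,0.06],[0,0,0,0,0,0.08,0.06],[0,0,0,0,0,0.08,0.06]]'
python3 -m jog '[[0,0,0,0,0,0.002,0.03],[0,0,0,0,0,0.002,0.03],[0,0,0,0,0,0.002,0.03],[0,0,0,0,0,0.002,0.03],[0,0,0,0,0,0.002,0.03],[0,0,0,0,0,0.002,0.03]]' 40
```

```text
clock: 6.85
tool_pos: [0.5472, 0.233, -0.015]
eef_rot: [0.871, 0.492, -0.0, 0.0]
contact_force: [0.2, 0.1, 0.2]
opening: 0.708
finger_force: 0.0
clock: 7.45
tool_pos: [0.5477, 0.2333, -0.016]
eef_rot: [0.871, 0.492, 0.001, -0.0]
contact_force: [-1.1, 0.2, 6.3]
opening: 0.44
finger_force: 40.4
```

```bash
python3 -m jog '[[0,0,0,0,0,0,0.06],[0,0,0,0,0,0,0.06],[0,0,0,0,0,-0.008,0.06],[0,0,0,0,0,-0.008,0.06],[0,0,0,0,0,-0.008,0.03],[0,0,0,0,0,-0.008,0.03],[0,0,0,0,0,-0.008,0.03],[0,0,0,0,0,-0.008,0.03],[0,0,0,0,0,-0.008,0.03]]' 50
python3 -c "
from h import *
st()"
python3 -m jog '[[0,0,0,0,0,-0.04,0.03],[0,0,0,0,0,-0.08,0.03],[0,0,0,0,0,-0.12,0.03],[0,0,0,0,0,-0.12,0.03],[0,0,0,0,0,-0.12,0.03],[0,0,0,0,0,-0.12,0.03]]' 50
python3 - <<'E'
from h import *
n="scene";im,d=shot(n,"s4.png"); P=cloud(n,d); Q=P[d>0]
o=st()
s=(Q[:,:2]-o['tool_pos'][:2])@np.c_[ex,ey]
k=(abs(s[:,0])<.024)&(abs(s[:,1])<.055)&(Q[:,2]>.08)&(Q[:,2]<.165)
a=np.c_[s[k]*1000,Q[k,2]*1000]; a=a[np.argsort(a[:,2])]
print(a[::4].round().astype(int).tolist())
for t in range(3): go(S(-.087+.048*(1-t),0),.10,A+np.pi/2)
u,v=pix("scene",o['tool_pos']).astype(int)
cv2.imwrite('pics/s5.png',cv2.resize(im[v-50:v+50,u-60:u+60],None,fx=5,fy=5))
E
```

```text
clock: 8.35
tool_pos: [0.5472, 0.2329, -0.0085]
eef_rot: [0.871, 0.492, 0.0, 0.0]
contact_force: [-2.4, 0.4, 6.2]
opening: 0.418
finger_force: 49.1
8.35 [ 0.5472  0.2329 -0.0085] [8.707e-01 4.919e-01 3.000e-04 0.000e+00] [-2.4  0.4  6.2] 0.4181399582699986 49.14849165128544
clock: 8.95
tool_pos: [0.5461, 0.2323, 0.1097]
eef_rot: [0.871, 0.492, -0.001, -0.0]
contact_force: [-0.2, 0.6, -0.8]
opening: 0.413
finger_force: 50.2
9.0 [0.5461 0.2321 0.1094] [ 8.708e-01  4.916e-01 -1.300e-03  1.000e-04] [-0.6 -1.3 -0.8] 0.42011804479155324 50.225609763292596
[[8, 16, 120], [4, 19, 124], [-6, 17, 125], [11, 17, 125], [9, 18, 126], [22, 7, 128], [14, 16, 129], [-13, 10, 130], [21, 7, 132], [19, 10, 133], [-16, -2, 134], [-15, 7, 135], [-13, 9, 137], [-15, 8, 138], [21, 8, 139], [-2, 27, 140], [-9, 24, 141], [10, 24, 141], [-12, 10, 142], [-11, 9, 142], [-13, 9, 143], [-6, 30, 143], [-4, 30, 143], [-15, 2, 144], [-15, 4, 145], [-13, -4, 145], [-13, 1, 146], [1, 28, 147], [1, 31, 148], [6, 31, 149], [-2, 32, 149], [6, 30, 149], [7, 32, 152], [6, 31, 153], [-1, 31, 154], [1, 28, 156], [-10, 17, 157], [7, 31, 157], [7, 30, 159], [-3, 32, 161]]
9.0 [0.5461 0.2321 0.1094] [ 8.708e-01  4.916e-01 -1.300e-03  1.000e-04] [-0.6 -1.3 -0.8] 0.42011804479155324 50.225609763292596
turn [-0.0011  0.0024 -0.0001] shift [-0.1734  0.1122  0.0097]
9.0 [0.5461 0.2321 0.1094] [ 8.708e-01  4.916e-01 -1.300e-03  1.000e-04] [-0.6 -1.3 -0.8] 0.42011804479155324 50.225609763292596
turn [-0.0011  0.0024 -0.0001] shift [-0.2214  0.1122  0.0098]
9.0 [0.5461 0.2321 0.1094] [ 8.708e-01  4.916e-01 -1.300e-03  1.000e-04] [-0.6 -1.3 -0.8] 0.42011804479155324 50.225609763292596
turn [-0.0011  0.0024 -0.0001] shift [-0.2694  0.1122  0.0099]
```

View pics/s5.png

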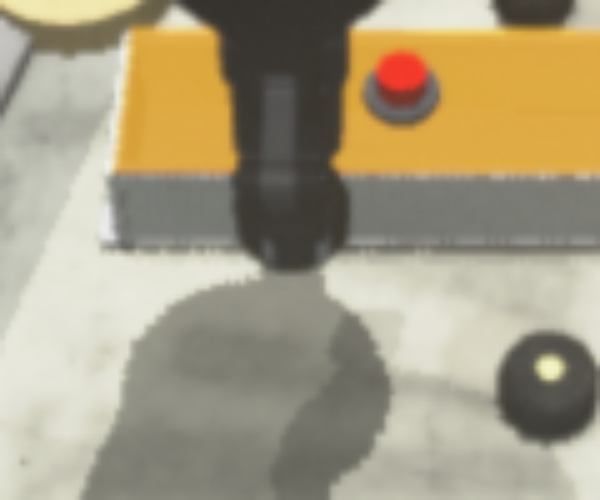

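Fingertips sit only about 6 mm below the knob's crowned top, so the grip is shallow. I'll set the knob down and regrip 8 mm lower.

```bash
python3 -m jog '[[0,0,0,0,0,0.05,0.03],[0,0,0,0,0,0.095,0.03],[0,0,0,0,0,0.115,0.03],[0,0,0,0,0,0.118,0.03],[0,0,0,0,0,0.118,0.03],[0,0,0,0,0,0.118,0.06],[0,0,0,0,0,0.118,0.06],[0,0,0,0,0,0.118,0.06],[0,0,0,0,0,0.127,0.06],[0,0,0,0,0,0.127,0.06],[0,0,0,0,0,0.127,0.03],[0,0,0,0,0,0.127,0.03],[0,0,0,0,0,0.127,0.03],[0,0,0,0,0,0.127,0.03],[0,0,0,0,0,0.127,0.03],[0,0,0,0,0,0.08,0.03],[0,0,0,0,0,0.03,0.03],[0,0,0,0,0,0.02,0.03],[0,0,0,0,0,0.02,0.03]]' 50
python3 - <<'E'
from h import *
go(S(-.039,0),.09,A+np.pi/2)
n="scene";im,d=shot(n)
for m in ctrl.mark_of(n,"knob_0")[:3]: print(round(m["p"],2),w(n,m["at"]).round(4))
E
```

```text
clock: 10.9
tool_pos: [0.5482, 0.2339, 0.0934]
eef_rot: [0.871, 0.492, 0.003, -0.001]
contact_force: [-0.8, -0.5, -0.5]
opening: 0.43
finger_force: 50.5
10.9 [0.5482 0.2339 0.0934] [ 8.707e-01  4.918e-01  2.500e-03 -5.000e-04] [-0.8 -0.5 -0.5] 0.43007814688600865 50.5449008429423
turn [ 0.0016 -0.0049  0.0003] shift [-0.1761  0.1112  0.0027]
0.92 [ 0.4987  0.1483 -0.0018]
0.76 [0.6807 0.0443 0.002 ]
0.58 [0.5489 0.236  0.1075]
```

```bash
python3 -m jog '[[0,0,0,-0.05,0.03,0,0.03],[0,0,0,-0.095,0.06,0,0.03],[0,0,0,-0.135,0.085,0,0.03],[0,0,0,-0.16,0.1,0,0.03],[0,0,0,-0.174,0.111,0,0.03],[0,0,0,-0.175,0.111,0,0.03],[0,0,0,-0.175,0.111,0,0.03],[0,0,0,-0.175,0.111,0.03,0.03],[0,0,0,-0.175,0.111,0.05,0.03],[0,0,0,-0.175,0.111,0.05,0.03],[0,0,0,-0.175,0.111,0.05,0.03]]' 50
python3 - <<'E'
from h import *
go(S(-.039,0),.004,A+np.pi/2)
for n in("scene","top"):
    im,d=shot(n,n+"6.png")
    for t in("knob_0","nest_0"):
        for m in ctrl.mark_of(n,t)[:4]:
            q=w(n,m["at"]); print(n,t,round(m["p"],2),q.round(4),toS(q).round(4))
E
```

```text
clock: 12.1
tool_pos: [0.5515, 0.0263, 0.0406]
eef_rot: [0.87, 0.492, -0.001, 0.0]
contact_force: [0.0, 0.0, 0.2]
opening: 0.432
finger_force: 52.0
12.1 [0.5515 0.0263 0.0406] [ 8.704e-01  4.924e-01 -8.000e-04  0.000e+00] [0.  0.  0.2] 0.4318298596781759 51.96443486987846
turn [-0.0007  0.0014  0.0016] shift [0.0001 0.0012 0.0366]
scene knob_0 0.89 [ 0.4995  0.1489 -0.0011] [0.0391 0.109 ]
scene knob_0 0.76 [ 6.813e-01  4.240e-02 -5.000e-04] [ 0.0418 -0.1016]
scene knob_0 0.55 [0.5503 0.0283 0.0554] [-0.0379  0.0033]
scene nest_0 0.89 [ 0.5273 -0.0127  0.0292] [-0.0849  0.0019]
scene nest_0 0.8 [0.5519 0.0258 0.0264] [-0.0393  0.0007]
scene nest_0 0.62 [ 0.5008 -0.0546  0.0249] [-0.1345  0.0029]
top knob_0 0.51 [ 6.748e-01  4.100e-02 -6.000e-04] [ 0.0372 -0.0967]
top nest_0 0.4 [ 0.5042 -0.056   0.0237] [-0.1339 -0.0008]
```

```bash
python3 -m jog '[[0,0,0,0,0.001,0.015,0.03],[0,0,0,0,0.001,0.025,0.03],[0,0,0,0,0.001,0.032,0.03],[0,0,0,0,0.001,0.036,0.03],[0,0,0,0,0.001,0.036,0.03]]' 50
python3 -m jog '[[0,0,0,0,0,0.002,0.03],[0,0,0,0,0,0.002,0.03],[0,0,0,0,0,0.002,0.03]]' 50
```

```text
clock: 12.9
tool_pos: [0.5522, 0.0249, 0.0044]
eef_rot: [0.871, 0.492, -0.001, -0.0]
contact_force: [-1.4, 0.5, -0.3]
opening: 0.428
finger_force: 52.0
clock: 13.2
tool_pos: [0.5527, 0.0252, 0.0032]
eef_rot: [0.871, 0.492, 0.0, 0.0]
contact_force: [-0.1, 0.4, -0.4]
opening: 0.428
finger_force: 52.0
```

```bash
python3 -m jog '[[0,0,0,0,0,0.002,0.03],[0,0,0,0,0,0.002,0.03]]' 50;python3 -m jog '[[0,0,0,0,0,0.002,0.03],[0,0,0,0,0,0.002,0.03]]' 50
```

```text
clock: 13.4
tool_pos: [0.5528, 0.0252, 0.0012]
eef_rot: [0.871, 0.492, 0.0, 0.0]
contact_force: [0.2, 0.4, 2.7]
opening: 0.428
finger_force: 52.3
clock: 13.6
tool_pos: [0.5527, 0.0252, -0.001]
eef_rot: [0.871, 0.492, 0.0, 0.0]
contact_force: [-0.7, -0.2, 1.5]
opening: 0.423
finger_force: 52.3
```

```bash
python3 -m jog '[[0,0,0,0,0,0,0.052],[0,0,0,0,0,0,0.052],[0,0,0,0,0,-0.02,0.052],[0,0,0,0,0,-0.05,0.052],[0,0,0,0,0,-0.065,0.04],[0,0,0,0,0,-0.065,0],[0,0,0,0,0,-0.065,0],[0,0,0,0,0,-0.065,0],[0,0,0,0,0,-0.065,0],[0,0,0,0,0,-0.065,0],[0,0,0,0,0,-0.065,0]]' 50
python3 - <<'E'
from h import *
go(S(-.039,0),.04,A+np.pi/2)
o=ctrl.get_obs()
n="scene"; im,d=shot(n)
P=cloud(n,d);Q=P[d>0]
for t in("knob_0",):
        for m in ctrl.mark_of(n,t)[:4]:
            q=w(n,m["at"]); print(n,t,round(m["p"],2),q.round(4),toS(q).round(4))
s=(Q[:,:2]-o['tool_pos'][:2])@np.c_[ex,ey]
k=(abs(s[:,0])<.012)&(abs(s[:,1])<.03)&(Q[:,2]>.03)&(Q[:,2]<.13)
print(np.sort(Q[k,2]*1000).round().astype(int)[::6])
u,v=pix("scene",o['tool_pos']).astype(int)
cv2.imwrite('pics/s7.png',cv2.resize(im[v-60:v+40,u-60:u+60],None,fx=5,fy=5))
E
```

```text
clock: 14.7
tool_pos: [0.5523, 0.025, 0.0634]
eef_rot: [0.871, 0.492, -0.0, -0.0]
contact_force: [-0.6, -0.3, 0.6]
opening: -0.002
finger_force: 0.0
14.7 [0.5523 0.025  0.0634] [ 8.707e-01  4.917e-01 -5.000e-04 -1.000e-04] [-0.6 -0.3  0.6] -0.0015363372079205853 0.0
turn [-0.0006  0.0008  0.0002] shift [ 0.0008 -0.0001  0.0234]
scene knob_0 0.88 [0.5517 0.0278 0.0141] [-0.0377  0.0018]
scene knob_0 0.63 [ 6.81e-01  4.58e-02 -1.00e-04] [ 0.0445 -0.0996]
scene knob_0 0.53 [0.5003 0.1488 0.    ] [0.0394 0.1083]
[ 31  32  35  36  37  38  39  40  40  40  40  41  41  41  41  41  41  41
  41  42  42  42  42  42  43  43  43  43  43  44  45  94  97  99 100 101
 103 105 106 107 109 111 112 114 117]
```

View pics/s7.png

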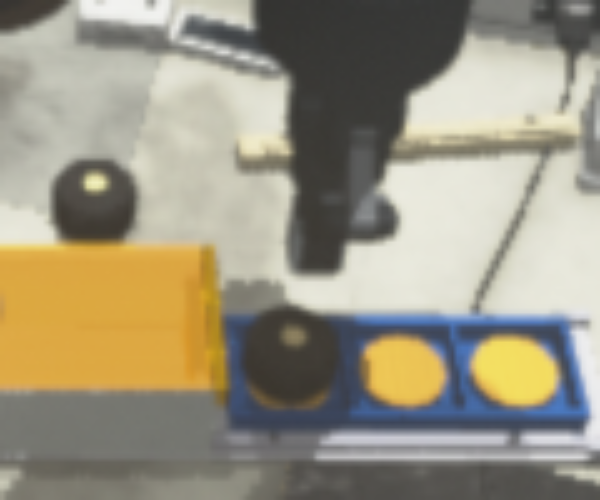

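The picture shows the knob standing in the front nest (crop 290,355) on its pad, unpressed. Next I press with closed fingers.

```bash
python3 -m jog '[[0,0,0,0,0,0.02,0],[0,0,0,0,0,0.035,0],[0,0,0,0,0,0.042,0],[0,0,0,0,0,0.044,0],[0,0,0,0,0,0.044,0]]' 50
python3 -m jog '[[0,0,0,0,0,0.002,0],[0,0,0,0,0,0.003,0],[0,0,0,0,0,0.003,0]]'
python3 -m jog '[[0,0,0,0,0,0.002,0],[0,0,0,0,0,0.003,0],[0,0,0,0,0,0.003,0]]'
```

```text
clock: 15.3
tool_pos: [0.5526, 0.0251, 0.02]
eef_rot: [0.871, 0.492, -0.0, 0.0]
contact_force: [0.1, 0.1, 0.7]
opening: -0.004
finger_force: 0.0
clock: 15.6
tool_pos: [0.5526, 0.0252, 0.0172]
eef_rot: [0.871, 0.492, 0.0, 0.0]
contact_force: [0.4, 0.2, 0.5]
opening: 0.002
finger_force: 0.0
clock: 15.9
tool_pos: [0.553, 0.0251, 0.0146]
eef_rot: [0.871, 0.492, 0.0, 0.0]
contact_force: [-1.2, -1.3, 7.5]
opening: -0.005
finger_force: 3.6
```

```bash
python3 -m jog '[[0,0,0,0,0,0.002,0],[0,0,0,0,0,0.003,0],[0,0,0,0,0,0.003,0]]'
python3 -m jog '[[0,0,0,0,0,0.0015,0],[0,0,0,0,0,0.002,0],[0,0,0,0,0,0.002,0]]'
python3 -m jog '[[0,0,0,0,0,0.001,0],[0,0,0,0,0,0.001,0]]'
```

```text
clock: 16.2
tool_pos: [0.5539, 0.0249, 0.0142]
eef_rot: [0.87, 0.492, 0.001, 0.001]
contact_force: [-9.2, -1.3, 31.4]
opening: 0.002
finger_force: 15.6
clock: 16.5
tool_pos: [0.5545, 0.0247, 0.014]
eef_rot: [0.87, 0.493, 0.002, 0.001]
contact_force: [-12.2, -2.6, 46.3]
opening: -0.001
finger_force: 23.4
clock: 16.7
tool_pos: [0.5549, 0.0246, 0.0139]
eef_rot: [0.87, 0.493, 0.002, 0.002]
contact_force: [-14.3, -2.6, 56.3]
opening: 0.002
finger_force: 27.4
```

```bash
python3 -m jog '[[0,0,0,0,0,-0.02,0],[0,0,0,0,0,-0.06,0.03],[0,0,0,0,0,-0.1,0.06],[0,0,0,-0.05,0,-0.12,0.06],[0,0,0,-0.05,0.07,-0.12,0.06],[0,0,0,-0.05,0.07,-0.12,0.06],[0,0,0,-0.05,0.07,-0.12,0.06],[0,0,0,-0.05,0.07,-0.12,0.06]]'
python3 - <<'E'
from h import *
st()
for n in("scene","top"):
    im,d=shot(n,n+"8.png"); P=cloud(n,d); Q=P[d>0]
    s=(Q[:,:2]-O)@np.c_[ex,ey]
    k=(np.hypot(s[:,0]+.039,s[:,1])<.012)&(Q[:,2]>.03)&(Q[:,2]<.06); print(n,k.sum(),np.percentile(Q[k,2],[10,50,90]).round(4))
    for c in((.04,.11),(.042,-.1)):
        k=(np.hypot(s[:,0]-c[0],s[:,1]-c[1])<.012)&(Q[:,2]>.01)&(Q[:,2]<.06); 
        if k.sum(): print(n,c,k.sum(),np.percentile(Q[k,2],[10,50,90]).round(4))
    for t in("knob_0","carrier"):
        for m in ctrl.mark_of(n,t)[:4]:
            q=w(n,m["at"]); print(n,t,round(m["p"],2),q.round(4),toS(q).round(4))
    c=im[205:275,325:435] if n=="scene" else im[215:295,320:410]
    cv2.imwrite('pics/%s8c.png'%n,cv2.resize(c,None,fx=6,fy=6))
E
```

```text
clock: 17.5
tool_pos: [0.5863, -0.0542, 0.1273]
eef_rot: [0.871, 0.491, -0.0, -0.0]
contact_force: [0.5, -0.6, 0.8]
opening: 0.704
finger_force: 0.0
17.5 [ 0.5863 -0.0542  0.1273] [ 8.710e-01  4.912e-01 -4.000e-04 -3.000e-04] [ 0.5 -0.6  0.8] 0.7040187017735999 0.0
scene 80 [0.0382 0.0398 0.0408]
scene (0.04, 0.11) 107 [0.0253 0.0267 0.0281]
scene (0.042, -0.1) 65 [0.0254 0.0267 0.0283]
scene knob_0 0.87 [0.5513 0.0251 0.0111] [-0.0401  0.0008]
scene knob_0 0.77 [ 0.5016  0.1507 -0.0014] [0.0418 0.1082]
scene knob_0 0.47 [ 0.6811  0.0442 -0.0015] [ 0.0432 -0.1005]
scene carrier 0.65 [ 0.6272 -0.0817 -0.0016] [-0.0924 -0.1194]
scene carrier 0.58 [ 0.5345 -0.0174  0.0083] [-0.0852 -0.0068]Traceback (most recent call last):
  File "<stdin>", line 6, in <module>
    return _quantile_unchecked(
        a, q, axis, out, overwrite_input, method, keepdims, weights)
    return _ureduce(a,
                    func=_quantile_ureduce_func,
    ...<5 lines>...
                    overwrite_input=overwrite_input,
                    method=method)
    r = func(a, **kwargs)
    result = _quantile(arr,
                       quantiles=q,
    ...<2 lines>...
                       out=out,
                       weights=wgt)
    slices_having_nans = np.isnan(arr[-1, ...])
                                  ~~~^^^^^^^^^
IndexError: index -1 is out of bounds for axis 0 with size 0
```

View pics/scene8c.png

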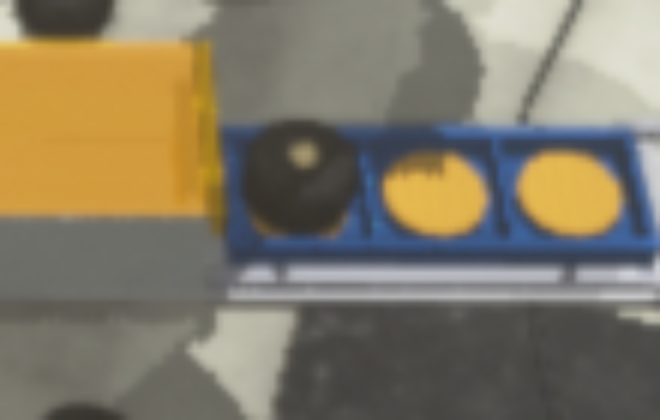

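Front knob is home: its top measures 13 mm above the bench-standing knobs' tops, as it should. The crop shows it upright in the nest at (300,180). Next is the right-hand knob.

```bash
python3 -c "
from h import *
go((.6787,.0425),.08,A+np.pi/2)"
```

```text
17.7 [ 0.5861 -0.0533  0.1278] [ 8.706e-01  4.921e-01 -2.000e-04 -1.000e-04] [-1.3 -0.4  1.1] 0.6991910607727638 0.0
turn [-0.0004  0.0002  0.0009] shift [0.1299 0.0299 0.0477]
```

```bash
python3 -m jog '[[0,0,0,0.045,0.01,0,0.06],[0,0,0,0.09,0.02,0,0.06],[0,0,0,0.13,0.03,0,0.06],[0,0,0,0.13,0.03,0.02,0.06],[0,0,0,0.13,0.03,0.06,0.06],[0,0,0,0.13,0.03,0.1,0.06],[0,0,0,0.13,0.03,0.13,0.06],[0,0,0,0.13,0.03,0.143,0.06],[0,0,0,0.13,0.03,0.144,0.06],[0,0,0,0.13,0.03,0.144,0.06],[0,0,0,0.13,0.03,0.144,0.03],[0,0,0,0.13,0.03,0.144,0.03],[0,0,0,0.13,0.03,0.144,0.03],[0,0,0,0.13,0.03,0.144,0.03],[0,0,0,0.13,0.03,0.144,0.03]]' 50
python3 -c "
from h import *
go(S(-.087,0),.10,A+np.pi/2)"
```

```text
clock: 19.2
tool_pos: [0.6809, 0.0424, -0.0136]
eef_rot: [0.871, 0.492, 0.002, 0.0]
contact_force: [-1.3, 0.5, 4.6]
opening: 0.425
finger_force: 49.6
19.2 [ 0.6809  0.0424 -0.0136] [8.706e-01 4.919e-01 1.800e-03 5.000e-04] [-1.3  0.5  4.6] 0.42496018429317206 49.56829132934217
turn [ 0.0025 -0.0026  0.0006] shift [-0.1282 -0.101  -0.1142]
```

```bash
python3 -m jog '[[0,0,0,0,0,-0.04,0.03],[0,0,0,0,0,-0.08,0.03],[0,0,0,0,0,-0.1,0.03],[0,0,0,-0.04,-0.03,-0.1,0.03],[0,0,0,-0.08,-0.06,-0.1,0.03],[0,0,0,-0.11,-0.09,-0.1,0.03],[0,0,0,-0.128,-0.101,-0.1,0.03],[0,0,0,-0.128,-0.101,-0.1,0.03],[0,0,0,-0.128,-0.101,-0.08,0.03],[0,0,0,-0.128,-0.101,-0.055,0.03],[0,0,0,-0.128,-0.101,-0.05,0.03],[0,0,0,-0.128,-0.101,-0.05,0.03],[0,0,0,-0.128,-0.101,-0.05,0.03]]' 50
python3 - <<'E'
from h import *
go(S(-.087,0),.007,A+np.pi/2)
n="scene"
im,d=shot(n)
for m in ctrl.mark_of(n,"knob_0")[:4]:
    q=w(n,m["at"]); print(round(m["p"],2),q.round(4),toS(q).round(4))
E
```

```text
clock: 20.5
tool_pos: [0.5279, -0.0152, 0.0349]
eef_rot: [0.871, 0.492, 0.001, 0.0]
contact_force: [0.5, -1.0, -0.3]
opening: 0.427
finger_force: 50.4
20.5 [ 0.5279 -0.0152  0.0349] [8.706e-01 4.919e-01 6.000e-04 3.000e-04] [ 0.5 -1.  -0.3] 0.4266062351430365 50.36434442619793
turn [ 0.0011 -0.0008  0.0006] shift [-0.0003 -0.0001  0.0279]
0.77 [0.5533 0.0266 0.0124] [-0.0378 -0.0002]
0.54 [ 0.5309 -0.0143  0.0511] [-0.0845 -0.0022]
0.54 [ 0.4988  0.15   -0.0013] [0.0397 0.1102]
```

```bash
python3 -m jog '[[0,0,0,0,0,0.015,0.03],[0,0,0,0,0,0.022,0.03],[0,0,0,0,0,0.026,0.03],[0,0,0,0,0,0.028,0.03],[0,0,0,0,0,0.028,0.03]]' 50
python3 -m jog '[[0,0,0,0,0,0.002,0.03],[0,0,0,0,0,0.002,0.03]]'
```

```text
clock: 21.1
tool_pos: [0.5269, -0.0155, 0.0059]
eef_rot: [0.871, 0.492, -0.0, 0.0]
contact_force: [0.9, -0.6, 0.5]
opening: 0.426
finger_force: 50.4
clock: 21.3
tool_pos: [0.5273, -0.0154, 0.0043]
eef_rot: [0.871, 0.492, 0.0, 0.0]
contact_force: [-0.1, 0.9, 1.3]
opening: 0.424
finger_force: 50.5
```

```bash
python3 -m jog '[[0,0,0,0,0,0.001,0.052],[0,0,0,0,0,0.001,0.052],[0,0,0,0,0,-0.02,0.052],[0,0,0,0,0,-0.05,0.052],[0,0,0,0,0,-0.055,0.04],[0,0,0,0,0,-0.055,0],[0,0,0,0,0,-0.055,0],[0,0,0,0,0,-0.055,0],[0,0,0,0,0,-0.055,0],[0,0,0,0,0,-0.04,0],[0,0,0,0,0,-0.025,0],[0,0,0,0,0,-0.018,0],[0,0,0,0,0,-0.016,0],[0,0,0,0,0,-0.016,0]]' 50
python3 -m jog '[[0,0,0,0,0,0.002,0],[0,0,0,0,0,0.002,0]]'
python3 -m jog '[[0,0,0,0,0,0.002,0],[0,0,0,0,0,0.002,0]]'
```

```text
clock: 22.7
tool_pos: [0.5268, -0.0156, 0.0197]
eef_rot: [0.871, 0.492, -0.0, -0.0]
contact_force: [-0.8, -0.6, 1.0]
opening: 0.001
finger_force: 0.0
clock: 22.9
tool_pos: [0.5273, -0.0154, 0.0183]
eef_rot: [0.871, 0.492, 0.001, 0.0]
contact_force: [0.3, 0.2, -0.7]
opening: -0.001
finger_force: 0.0
clock: 23.1
tool_pos: [0.5273, -0.0153, 0.0162]
eef_rot: [0.871, 0.492, 0.0, 0.0]
contact_force: [0.8, 0.4, 2.3]
opening: 0.001
finger_force: 1.4
```

```bash
python3 -m jog '[[0,0,0,0,0,0.002,0],[0,0,0,0,0,0.002,0]]'
python3 -m jog '[[0,0,0,0,0,0.001,0],[0,0,0,0,0,0.001,0]]'
```

```text
clock: 23.3
tool_pos: [0.5274, -0.0154, 0.0146]
eef_rot: [0.871, 0.492, 0.0, 0.0]
contact_force: [-0.7, 1.4, 9.0]
opening: 0.003
finger_force: 4.9
clock: 23.5
tool_pos: [0.5277, -0.0154, 0.0144]
eef_rot: [0.871, 0.492, 0.001, 0.0]
contact_force: [-4.4, 0.6, 19.1]
opening: 0.002
finger_force: 9.4
```

```bash
python3 -m jog '[[0,0,0,0,0,-0.02,0],[0,0,0,0,0,-0.06,0.03],[0,0,0,0,0,-0.08,0.06],[0,0,0,0.02,-0.04,-0.08,0.06],[0,0,0,0.05,-0.08,-0.08,0.06],[0,0,0,0.08,-0.1,-0.08,0.06],[0,0,0,0.08,-0.1,-0.08,0.06],[0,0,0,0.08,-0.1,-0.08,0.06]]'
python3 - <<'E'
from h import *
st()
for n in("scene","top"):
    im,d=shot(n); P=cloud(n,d); Q=P[d>0]
    s=(Q[:,:2]-O)@np.c_[ex,ey]
    for c in((-.039,0),(-.087,0),(.04,.11)):
        k=(np.hypot(s[:,0]-c[0],s[:,1]-c[1])<.012)&(Q[:,2]>.01)&(Q[:,2]<.06); 
        if k.sum(): print(n,c,k.sum(),np.percentile(Q[k,2],[10,50,90]).round(4))
    for t in("knob_0","carrier"):
        for m in ctrl.mark_of(n,t)[:4]:
            q=w(n,m["at"]); print(n,t,round(m["p"],2),q.round(4),toS(q).round(4))
    for m in ctrl.outline_of(n,"knob_0"):
        Q=P[m["mask"]&(d>0)]
        if len(Q)<30 or np.percentile(Q[:,2],90)>.035: continue
        Q=Q[Q[:,2]>np.percentile(Q[:,2],90)-.004]; print('rect',cv2.minAreaRect((Q[:,:2]*1000).astype(np.float32)))
go((.5,.1505),.02,A+np.pi/2)
E
```

```text
clock: 24.3
tool_pos: [0.4821, 0.1054, 0.0926]
eef_rot: [0.87, 0.493, -0.0, -0.0]
contact_force: [0.2, -0.5, 0.6]
opening: 0.704
finger_force: 0.0
24.3 [0.4821 0.1054 0.0926] [ 8.702e-01  4.926e-01 -2.000e-04 -1.000e-04] [ 0.2 -0.5  0.6] 0.7040856731983602 0.0
scene (-0.039, 0) 5 [0.04   0.0405 0.0423]
scene (-0.087, 0) 84 [0.0386 0.0401 0.0417]
scene (0.04, 0.11) 105 [0.025  0.0266 0.0281]
scene knob_0 0.94 [ 0.5035  0.1492 -0.001 ] [0.0414 0.1058]
scene knob_0 0.57 [ 0.532  -0.0152  0.0118] [-0.0846 -0.0035]
scene carrier 0.92 [ 0.5333 -0.018   0.0091] [-0.0864 -0.0062]
rect ((500.24774169921875, 152.88148498535156), (35.73768997192383, 35.807777404785156), 84.77407836914062)
top (-0.039, 0) 82 [0.0369 0.0392 0.041 ]
top (-0.087, 0) 83 [0.0365 0.0386 0.0407]
top knob_0 0.78 [0.5516 0.029  0.0141] [-0.0367  0.0025]
top knob_0 0.6 [ 0.5229 -0.0191  0.0159] [-0.0927  0.0023]
top knob_0 0.35 [0.5478 0.0302 0.0206] [-0.0376  0.0063]
top carrier 0.85 [ 0.5264 -0.0154  0.0081] [-0.0877  0.0011]
top carrier 0.54 [ 0.5739  0.0617 -0.0006] [0.0029 0.0003]
top carrier 0.46 [0.5687 0.0577 0.0101] [-0.0033  0.0027]
24.7 [0.4826 0.104  0.0928] [ 8.710e-01  4.912e-01 -1.000e-04 -0.000e+00] [ 0.5  0.  -0.2] 0.6996203724176572 0.0
turn [-0.0001  0.0001 -0.001 ] shift [ 0.0488 -0.0092  0.0728]
```

```bash
python3 -m jog '[[0,0,0,0.03,-0.005,0,0.06],[0,0,0,0.05,-0.009,0,0.06],[0,0,0,0.05,-0.009,0.04,0.06],[0,0,0,0.05,-0.009,0.08,0.06],[0,0,0,0.05,-0.009,0.1,0.06],[0,0,0,0.05,-0.009,0.108,0.06],[0,0,0,0.05,-0.009,0.108,0.06],[0,0,0,0.05,-0.009,0.108,0.06],[0,0,0,0.05,-0.009,0.108,0.03],[0,0,0,0.05,-0.009,0.108,0.03],[0,0,0,0.05,-0.009,0.108,0.03],[0,0,0,0.05,-0.009,0.108,0.03],[0,0,0,0.05,-0.009,0.108,0.03]]' 50
python3 -c "
from h import *
go(S(-.1355,0),.07,A+np.pi/2)"
```

```text
clock: 26.0
tool_pos: [0.5016, 0.1527, -0.0134]
eef_rot: [0.871, 0.492, 0.001, -0.0]
contact_force: [-2.0, -0.3, 6.5]
opening: 0.43
finger_force: 49.2
26.0 [ 0.5016  0.1527 -0.0134] [ 8.706e-01  4.919e-01  1.400e-03 -1.000e-04] [-2.  -0.3  6.5] 0.4296270978285538 49.19928284652997
turn [ 0.0012 -0.0025  0.0006] shift [-0.1788  0.1092 -0.0837]
```

```bash
python3 -m jog '[[0,0,0,0,0,-0.04,0.03],[0,0,0,0,0,-0.08,0.03],[0,0,0,0,0,-0.1,0.03],[0,0,0,-0.04,0.025,-0.1,0.03],[0,0,0,-0.08,0.05,-0.1,0.03],[0,0,0,-0.12,0.075,-0.1,0.03],[0,0,0,-0.155,0.095,-0.1,0.03],[0,0,0,-0.178,0.109,-0.1,0.03],[0,0,0,-0.178,0.109,-0.1,0.03],[0,0,0,-0.178,0.109,-0.08,0.03],[0,0,0,-0.178,0.109,-0.055,0.03],[0,0,0,-0.178,0.109,-0.05,0.03],[0,0,0,-0.178,0.109,-0.05,0.03],[0,0,0,-0.178,0.109,-0.05,0.03]]' 50
python3 - <<'E'
from h import *
go(S(-.1355,0),.007,A+np.pi/2)
n="scene"
im,d=shot(n)
for m in ctrl.mark_of(n,"knob_0")[:4]:
    q=w(n,m["at"]); print(round(m["p"],2),q.round(4),toS(q).round(4))
E
```

```text
clock: 27.4
tool_pos: [0.5029, -0.0562, 0.036]
eef_rot: [0.871, 0.492, 0.001, 0.0]
contact_force: [-0.2, -0.4, -0.9]
opening: 0.428
finger_force: 50.7
27.4 [ 0.5029 -0.0562  0.036 ] [8.705e-01 4.921e-01 6.000e-04 3.000e-04] [-0.2 -0.4 -0.9] 0.4276734877980934 50.74650358990766
turn [ 0.0011 -0.0007  0.001 ] shift [-0.0007  0.0002  0.029 ]
0.7 [0.5504 0.0255 0.0133] [-0.0403  0.0018]
0.63 [ 0.5027 -0.0593  0.0503] [-0.1376 -0.0012]
0.58 [ 0.5253 -0.0149  0.0141] [-0.0879  0.0024]
0.58 [0.5737 0.0573 0.004 ] [-0.001  -0.0018]
```

```bash
python3 -m jog '[[0,0,0,0,0,0.015,0.03],[0,0,0,0,0,0.022,0.03],[0,0,0,0,0,0.026,0.03],[0,0,0,0,0,0.029,0.03],[0,0,0,0,0,0.029,0.03]]' 50
python3 -m jog '[[0,0,0,0,0,0.002,0.03],[0,0,0,0,0,0.002,0.03]]'
```

```text
clock: 28.0
tool_pos: [0.5022, -0.0566, 0.0059]
eef_rot: [0.871, 0.492, -0.0, 0.0]
contact_force: [-0.5, 0.6, -1.8]
opening: 0.429
finger_force: 50.8
clock: 28.2
tool_pos: [0.5024, -0.0566, 0.0042]
eef_rot: [0.871, 0.492, 0.0, 0.0]
contact_force: [0.0, -0.6, 1.0]
opening: 0.427
finger_force: 50.9
```

```bash
python3 -m jog '[[0,0,0,0,0,0.001,0.052],[0,0,0,0,0,0.001,0.052],[0,0,0,0,0,-0.02,0.052],[0,0,0,0,0,-0.05,0.052],[0,0,0,0,0,-0.055,0.04],[0,0,0,0,0,-0.055,0],[0,0,0,0,0,-0.055,0],[0,0,0,0,0,-0.055,0],[0,0,0,0,0,-0.055,0],[0,0,0,0,0,-0.04,0],[0,0,0,0,0,-0.025,0],[0,0,0,0,0,-0.018,0],[0,0,0,0,0,-0.015,0],[0,0,0,0,0,-0.014,0],[0,0,0,0,0,-0.014,0]]' 50
python3 -m jog '[[0,0,0,0,0,0.002,0],[0,0,0,0,0,0.002,0]]'
python3 -m jog '[[0,0,0,0,0,0.002,0],[0,0,0,0,0,0.002,0]]'
python3 -m jog '[[0,0,0,0,0,0.001,0],[0,0,0,0,0,0.001,0]]'
```

```text
clock: 29.7
tool_pos: [0.5022, -0.0566, 0.0181]
eef_rot: [0.871, 0.492, 0.0, 0.0]
contact_force: [0.6, -0.3, -0.4]
opening: 0.001
finger_force: 0.0
clock: 29.9
tool_pos: [0.5028, -0.0565, 0.0163]
eef_rot: [0.871, 0.492, 0.001, 0.0]
contact_force: [0.2, -0.8, 0.9]
opening: -0.001
finger_force: 0.9
clock: 30.1
tool_pos: [0.5029, -0.0566, 0.0146]
eef_rot: [0.871, 0.492, 0.001, 0.0]
contact_force: [-0.2, 0.1, 8.7]
opening: 0.001
finger_force: 4.0
clock: 30.3
tool_pos: [0.5032, -0.0566, 0.0144]
eef_rot: [0.871, 0.492, 0.001, 0.001]
contact_force: [-4.0, 0.3, 17.7]
opening: 0.003
finger_force: 8.8
```

```bash
python3 -m jog '[[0,0,0,0,0,-0.02,0],[0,0,0,0,0,-0.06,0.01],[0,0,0,0,0,-0.1,0.03],[0,0,0,-0.05,0,-0.1,0.03],[0,0,0,-0.08,0,-0.1,0.03],[0,0,0,-0.08,0,-0.1,0.03],[0,0,0,-0.08,0,-0.1,0.03]]'
python3 - <<'E'
from h import *
st()
for n in("scene","top"):
    im,d=shot(n,n+"9.png"); P=cloud(n,d); Q=P[d>0]
    s=(Q[:,:2]-O)@np.c_[ex,ey]
    for c in((-.039,0),(-.087,0),(-.135,0)):
        k=(np.hypot(s[:,0]-c[0],s[:,1]-c[1])<.012)&(Q[:,2]>.01)&(Q[:,2]<.06); 
        if k.sum(): print(n,c,k.sum(),np.percentile(Q[k,2],[10,50,90]).round(4))
    for m in ctrl.outline_of(n,"carrier")[:1]:
        Q=P[m["mask"]&(d>0)];Q=Q[(Q[:,2]>.018)&(Q[:,2]<.026)]; s=(Q[:,:2]-O)@np.c_[ex,ey]; print('carrier',np.percentile(s,[1,99],axis=0).round(4).tolist())
    for m in ctrl.outline_of(n,"push_bar")[:3]:
        Q=P[m["mask"]&(d>0)]
        if len(Q)<30: continue
        Q=Q[Q[:,2]>np.percentile(Q[:,2],80)-.006]; print(n,'bar',round(m["p"],2),len(Q),Q.mean(0).round(4),cv2.minAreaRect((Q[:,:2]*1000).astype(np.float32)))
E
```

```text
clock: 31.0
tool_pos: [0.4606, -0.1255, 0.113]
eef_rot: [0.871, 0.491, 0.0, 0.0]
contact_force: [0.5, -0.2, 0.2]
opening: 0.357
finger_force: 0.0
31.0 [ 0.4606 -0.1255  0.113 ] [8.711e-01 4.911e-01 3.000e-04 0.000e+00] [ 0.5 -0.2  0.2] 0.35696508915490255 0.0
scene (-0.039, 0) 81 [0.0388 0.0401 0.0415]
scene (-0.087, 0) 83 [0.0386 0.0399 0.0415]
scene (-0.135, 0) 80 [0.0386 0.0401 0.0414]
carrier [[-0.16, -0.027], [-0.0114, 0.0287]]
scene bar 0.66 367 [ 0.626  -0.0814  0.0133] ((627.3685913085938, -82.24501037597656), (161.60606384277344, 17.51405143737793), 63.53193664550781)
top (-0.039, 0) 81 [0.0369 0.0389 0.0412]
top (-0.087, 0) 82 [0.0372 0.0391 0.0408]
top (-0.135, 0) 81 [0.0367 0.0388 0.0405]
carrier [[-0.1605, -0.0257], [-0.0127, 0.0278]]
top bar 0.63 379 [ 0.6257 -0.0847  0.0126] ((626.3341064453125, -84.13648986816406), (160.82078552246094, 15.06916618347168), 64.36589813232422)
```

All three knobs are home, with tops at 39–40 mm. The bar has been knocked to (0.6263,-0.084) at about 64°, so I'll take it from there.

```bash
python3 -c "
from h import *
go((.622,-.0925),.06,np.radians(64.2)+np.pi/2)"
```

```text
31.3 [ 0.4611 -0.1246  0.1127] [ 8.705e-01  4.921e-01 -2.000e-04 -1.000e-04] [ 0.3 -0.5 -0.6] 0.3506333582366482 0.0
turn [-0.0003  0.0002 -0.0914] shift [0.1105 0.1213 0.0526]
```

View pics/top9.png

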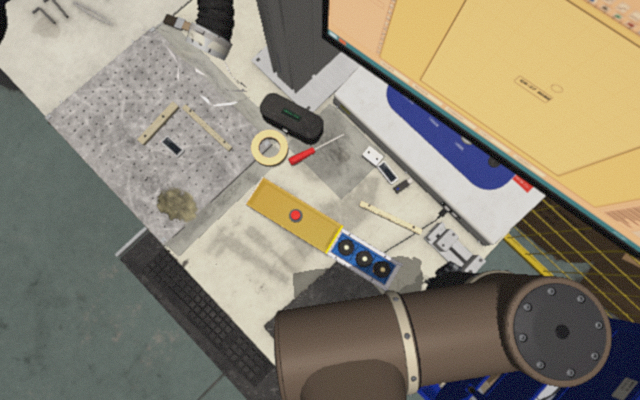

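The picture shows the bar at (360,203)–(422,233), all three knobs in the carrier, and a grey fixture at (455,245) that is clear of the grip point.

```bash
python3 -m jog '[[0,0,-0.09,0.03,0.035,0,0.035],[0,0,-0.09,0.06,0.07,0,0.035],[0,0,-0.09,0.09,0.1,0,0.035],[0,0,-0.09,0.11,0.121,0,0.035],[0,0,-0.09,0.11,0.121,0,0.035],[0,0,-0.09,0.11,0.121,0.04,0.035],[0,0,-0.09,0.11,0.121,0.08,0.035],[0,0,-0.09,0.11,0.121,0.09,0.035],[0,0,-0.09,0.11,0.121,0.09,0.035],[0,0,-0.09,0.11,0.121,0.09,0.035]]' 60
python3 - <<'E'
from h import *
o=st()
for n in("scene","top"):
    im,d=shot(n); P=cloud(n,d)
    for m in ctrl.outline_of(n,"push_bar")[:3]:
        Q=P[m["mask"]&(d>0)]
        if len(Q)<30: continue
        Q=Q[(Q[:,2]<.02)&(Q[:,2]>.007)]
        if len(Q)<30: continue
        print(n,'bar',round(m["p"],2),len(Q),Q.mean(0).round(4),cv2.minAreaRect((Q[:,:2]*1000).astype(np.float32)))
Q=P[d>0]; k=(np.hypot(Q[:,0]-.59,Q[:,1]+.2)<.09)&(Q[:,2]>.02)&(Q[:,2]<.2); print('fixture',k.sum(), Q[k].min(0).round(3),Q[k].max(0).round(3)) 
go((.622,-.0925),-.021,np.radians(64.2)+np.pi/2)
E
```

```text
clock: 32.3
tool_pos: [0.6223, -0.0933, 0.0244]
eef_rot: [0.848, 0.531, 0.001, 0.001]
contact_force: [0.1, -0.0, 1.3]
opening: 0.406
finger_force: 0.0
32.3 [ 0.6223 -0.0933  0.0244] [8.475e-01 5.307e-01 6.000e-04 6.000e-04] [ 0.1 -0.   1.3] 0.40606417812730305 0.0
scene bar 0.78 405 [ 0.6254 -0.0822  0.0128] ((626.6184692382812, -83.775146484375), (164.3441925048828, 18.3346004486084), 64.80760955810547)
fixture 705 [ 0.544 -0.29   0.02 ] [ 0.617 -0.166  0.07 ]
32.5 [ 0.6224 -0.0933  0.0248] [8.477e-01 5.305e-01 1.400e-03 7.000e-04] [ 0.1 -0.4  0.1] 0.4123426430977733 0.0
turn [ 0.0026 -0.0016 -0.0022] shift [ 0.0004 -0.0008  0.0458]
```

```bash
python3 -m jog '[[0,0,0,0,-0.001,0.03,0.035],[0,0,0,0,-0.001,0.045,0.035],[0,0,0,0,-0.001,0.047,0.035],[0,0,0,0,-0.001,0.047,0.035],[0,0,0,0,-0.001,0.047,0.005],[0,0,0,0,-0.001,0.047,0.005],[0,0,0,0,-0.001,0.047,0.005],[0,0,0,0,-0.001,0.047,0.005],[0,0,0,0,-0.001,0.047,0.005],[0,0,0,0,-0.001,0.047,0.005]]' 60
```

```text
clock: 33.5
tool_pos: [0.6214, -0.0929, -0.0225]
eef_rot: [0.848, 0.531, 0.001, 0.001]
contact_force: [-0.8, 0.8, 6.2]
opening: 0.146
finger_force: 60.0
```

```bash
python3 -m jog '[[0,0,0,0,0,-0.03,0.005],[0,0,0,0,0,-0.07,0.005],[0,0,0,0,0,-0.11,0.005],[0,0,0,0,0,-0.12,0.005],[0,0,0,0,0,-0.12,0.005],[0,0,0,0,0,-0.12,0.005]]' 60
python3 - <<'E'
from h import *
o=st()
n="scene"; im,d=shot(n); P=cloud(n,d)
for m in ctrl.outline_of(n,"push_bar")[:2]:
    Q=P[m["mask"]&(d>0)]
    print('bar',round(m["p"],2),len(Q),np.median(Q,0).round(4),np.percentile(Q[:,2],[10,90]).round(3))
go(S(-.28,0),.09,A+np.pi/2)
E
```

```text
clock: 34.1
tool_pos: [0.6196, -0.0928, 0.0952]
eef_rot: [0.848, 0.53, -0.0, -0.0]
contact_force: [-0.6, -0.3, -0.7]
opening: 0.142
finger_force: 59.3
34.1 [ 0.6196 -0.0928  0.0952] [ 8.478e-01  5.302e-01 -2.000e-04 -4.000e-04] [-0.6 -0.3 -0.7] 0.14248659830124302 59.26485478878021
bar 0.57 466 [ 0.6263 -0.0699  0.13  ] [0.123 0.134]
34.2 [ 0.6191 -0.093   0.0942] [ 8.478e-01  5.303e-01 -1.200e-03 -7.000e-04] [-0.1  0.5 -0.7] 0.14254644133389227 59.2625230550766
turn [-0.0024  0.0013  0.0899] shift [-0.1624 -0.1334  0.0047]
```

```bash
python3 -m jog '[[0,0,0.02,-0.02,-0.03,0,0.005],[0,0,0.05,-0.05,-0.06,0,0.005],[0,0,0.09,-0.08,-0.09,0,0.005],[0,0,0.09,-0.11,-0.11,0,0.005],[0,0,0.09,-0.14,-0.125,0,0.005],[0,0,0.09,-0.162,-0.133,0,0.005],[0,0,0.09,-0.162,-0.133,0,0.005],[0,0,0.09,-0.162,-0.133,0,0.005],[0,0,0.09,-0.162,-0.133,0,0.005]]' 60
python3 - <<'E'
from h import *
o=st()
n="scene"; im,d=shot(n,"s10.png"); P=cloud(n,d)
for m in ctrl.outline_of(n,"push_bar")[:2]:
    Q=P[m["mask"]&(d>0)]; r=cv2.minAreaRect((Q[:,:2]*1000).astype(np.float32)); s=(Q[:,:2]-O)@np.c_[ex,ey]
    print('bar',round(m["p"],2),len(Q),np.median(Q,0).round(4),np.percentile(Q[:,2],[10,90]).round(3),r,s.min(0).round(4),s.max(0).round(4))
    s=s[abs(Q[:,2]-np.median(Q[:,2]))<.008]; print('line y=',np.polyfit(s[:,0],s[:,1],1).round(4))
go(S(-.28,0),-.011,A+np.pi/2)
cv2.imwrite('pics/s10.png',cv2.resize(im[150:330,330:530],None,fx=3,fy=3))
E
```

```text
clock: 35.1
tool_pos: [0.4301, -0.1803, 0.0953]
eef_rot: [0.871, 0.492, -0.0, -0.0]
contact_force: [0.1, 0.4, -0.0]
opening: 0.14
finger_force: 59.2
35.1 [ 0.4301 -0.1803  0.0953] [ 8.707e-01  4.918e-01 -4.000e-04 -2.000e-04] [ 0.1  0.4 -0. ] 0.13979891812071046 59.24554646015167
bar 0.67 559 [ 0.4451 -0.1503  0.1302] [0.123 0.134] ((434.8208312988281, -170.34152221679688), (166.50558471679688, 16.748523712158203), 58.63214111328125) [-0.3509 -0.0091] [-0.1844  0.0079]
line y= [-0.0146 -0.0018]
bar 0.52 280 [0.5492 0.0332 0.0387] [0.026 0.041] ((552.0328369140625, 30.011737823486328), (34.706295013427734, 35.516517639160156), 70.40308380126953) [-0.0539 -0.0155] [-0.0173  0.0199]
line y= [-0.0678  0.0018]
35.2 [ 0.4303 -0.1801  0.0955] [ 8.706e-01  4.920e-01 -3.000e-04 -2.000e-04] [-0.1 -0.1 -0.4] 0.14479149392338683 59.24560010433197
turn [-0.0006  0.0004  0.0009] shift [-0.0015 -0.0015  0.1065]
```

View pics/s10.png

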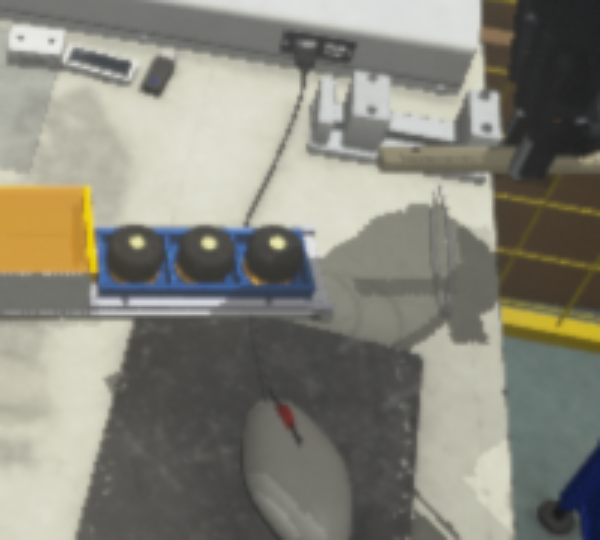

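Bar is aligned with the lane, front end at station x≈-0.184 (crop 380,157), and the carrier is untouched. I lower the bar and push.

```bash
python3 -m jog '[[0,0,0,-0.002,-0.001,0.04,0.005],[0,0,0,-0.002,-0.001,0.08,0.005],[0,0,0,-0.002,-0.001,0.1,0.005],[0,0,0,-0.002,-0.001,0.105,0.005],[0,0,0,-0.002,-0.001,0.106,0.005],[0,0,0,-0.002,-0.001,0.106,0.005],[0,0,0,-0.002,-0.001,0.106,0.005]]' 60
python3 - <<'E'
from h import *
o=st(); print(toS(o['tool_pos']).round(4))
n="scene"; im,d=shot(n); P=cloud(n,d)
for m in ctrl.outline_of(n,"push_bar")[:2]:
    Q=P[m["mask"]&(d>0)]; s=(Q[:,:2]-O)@np.c_[ex,ey]; k=abs(s[:,0]+.22)<.025
    print('bar',round(m["p"],2),len(Q),np.percentile(Q[:,2],[10,50,90]).round(3),s.min(0).round(4),s.max(0).round(4)); print(s[k].mean(0),Q[k,2].max() if k.any() else 0)
E
```

```text
clock: 35.9
tool_pos: [0.4291, -0.1816, -0.009]
eef_rot: [0.871, 0.492, 0.001, 0.001]
contact_force: [1.1, -0.1, -0.6]
opening: 0.144
finger_force: 59.3
35.9 [ 0.4291 -0.1816 -0.009 ] [8.706e-01 4.919e-01 1.000e-03 6.000e-04] [ 1.1 -0.1 -0.6] 0.1435600268978511 59.264811873435974
[-0.2803 -0.0014]
bar 0.7 419 [0.017 0.026 0.029] [-0.3516 -0.0095] [-0.1865  0.0619]
[-0.21963192  0.00184047] 0.032457301529462995
```

```bash
python3 -m jog '[[0,0,0,0.01,0,0.001,0.005],[0,0,0,0.02,0,0.002,0.005],[0,0,0,0.03,0,0.002,0.005],[0,0,0,0.04,0,0.002,0.005],[0,0,0,0.05,0,0.002,0.005],[0,0,0,0.06,0,0.002,0.005],[0,0,0,0.07,0,0.002,0.005],[0,0,0,0.08,0,0.002,0.005],[0,0,0,0.09,0,0.002,0.005],[0,0,0,0.1,0,0.002,0.005],[0,0,0,0.1,0,0.002,0.005]]' 60
python3 - <<'E'
from h import *
o=st(); print(toS(o['tool_pos']).round(4))
n="scene"; im,d=shot(n); P=cloud(n,d)
for m in ctrl.outline_of(n,"push_bar")[:1]:
    Q=P[m["mask"]&(d>0)]; s=(Q[:,:2]-O)@np.c_[ex,ey]
    print('bar',round(m["p"],2),len(Q),np.percentile(Q[:,2],[10,50,90]).round(3),s.min(0).round(4),s.max(0).round(4)); 
for m in ctrl.outline_of(n,"carrier")[:1]:
    Q=P[m["mask"]&(d>0)]; s=(Q[:,:2]-O)@np.c_[ex,ey]; print('carrier',np.percentile(s,[1,99],axis=0).round(4).tolist())
cv2.imwrite('pics/s11.png',cv2.resize(im[170:300,300:500],None,fx=3,fy=3))
go(S(-.047,0),-.0115,A+np.pi/2)
E
```

```text
clock: 37.1
tool_pos: [0.4779, -0.0968, -0.0126]
eef_rot: [0.871, 0.491, -0.002, -0.0]
contact_force: [-1.5, -3.3, 1.2]
opening: 0.14
finger_force: 59.5
37.1 [ 0.4779 -0.0968 -0.0126] [ 8.709e-01  4.914e-01 -2.000e-03 -3.000e-04] [-1.5 -3.3  1.2] 0.14009031826640783 59.48523759841919
[-0.1824  0.0006]
bar 0.81 345 [0.016 0.023 0.026] [-0.2525 -0.0194] [-0.0918  0.0094]
carrier [[-0.0896, -0.0235], [-0.0073, 0.0295]]
37.25 [ 0.4793 -0.0959 -0.0123] [ 8.707e-01  4.917e-01 -4.000e-04 -1.000e-04] [-1.9 -3.3  0.4] 0.14469142125955942 59.35956001281738
turn [-0.0006  0.0006  0.0002] shift [ 1.339e-01 -1.000e-04 -9.000e-04]
```

View pics/s11.png

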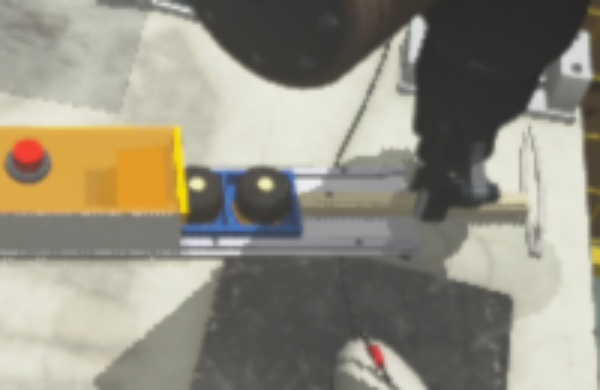

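The picture shows the carrier pushed halfway under the lintel, with the bar straight behind it. I continue the push.

```bash
python3 -m jog '[[0,0,0,0.01,0,0,0.005],[0,0,0,0.02,0,0,0.005],[0,0,0,0.03,0,0,0.005],[0,0,0,0.04,0,0,0.005],[0,0,0,0.05,0,0,0.005],[0,0,0,0.06,0,0,0.005],[0,0,0,0.07,0,0,0.005],[0,0,0,0.07,0,0,0.005]]' 60
python3 -m jog '[[0,0,0,0.01,0,0,0.005],[0,0,0,0.02,0,0,0.005],[0,0,0,0.03,0,0,0.005],[0,0,0,0.04,0,0,0.005],[0,0,0,0.05,0,0,0.005],[0,0,0,0.06,0,0,0.005],[0,0,0,0.066,0,0,0.005],[0,0,0,0.066,0,0,0.005],[0,0,0,0.066,0,0,0.005]]' 60
python3 - <<'E'
from h import *
o=st(); print(toS(o['tool_pos']).round(4))
n="scene"; im,d=shot(n,"s12.png"); P=cloud(n,d)
for m in ctrl.outline_of(n,"push_bar")[:1]:
    Q=P[m["mask"]&(d>0)]; s=(Q[:,:2]-O)@np.c_[ex,ey]
    print('bar',round(m["p"],2),len(Q),np.percentile(Q[:,2],[10,50,90]).round(3),s.min(0).round(4),s.max(0).round(4))
E
```

```text
clock: 38.05
tool_pos: [0.5174, -0.0346, -0.0119]
eef_rot: [0.87, 0.492, 0.001, 0.0]
contact_force: [-0.3, 0.3, -0.5]
opening: 0.142
finger_force: 59.3
clock: 38.95
tool_pos: [0.5507, 0.0211, -0.012]
eef_rot: [0.871, 0.492, 0.001, 0.0]
contact_force: [-0.1, 0.8, -0.6]
opening: 0.146
finger_force: 59.2
38.95 [ 0.5507  0.0211 -0.012 ] [8.706e-01 4.920e-01 8.000e-04 0.000e+00] [-0.1  0.8 -0.6] 0.14622854827574502 59.220296144485474
[-0.0439 -0.0007]
bar 0.85 269 [0.014 0.023 0.026] [-0.1141 -0.0097] [-0.0111  0.0617]
```

```bash
python3 -m jog '[[0,0,0,-0.02,0,0,0.005],[0,0,0,-0.05,0,0,0.005],[0,0,0,-0.08,0,0,0.005],[0,0,0,-0.11,0,0,0.005],[0,0,0,-0.14,0,0,0.005],[0,0,0,-0.17,0,0,0.005],[0,0,0,-0.2,0,-0.01,0.005],[0,0,0,-0.2,0,-0.05,0.005],[0,0,0,-0.2,0,-0.1,0.005],[0,0,0,-0.2,0,-0.12,0.005],[0,0,0,-0.2,0,-0.12,0.005]]' 60
python3 - <<'E'
from h import *
n="scene"; im,d=shot(n); P=cloud(n,d)
cv2.imwrite('pics/s13.png',cv2.resize(im[150:300,240:500],None,fx=3,fy=3))
for m in ctrl.outline_of(n,"push_bar")[:1]:
    Q=P[m["mask"]&(d>0)]; s=(Q[:,:2]-O)@np.c_[ex,ey]
    print('bar',round(m["p"],2),len(Q),np.percentile(Q[:,2],[10,50,90]).round(3),s.min(0).round(4),s.max(0).round(4))
o=ctrl.get_obs()['tool_pos']; print(toS(o))
go(S(-.08,-.11),.11,A+np.pi/2)
E
```

```text
clock: 40.15
tool_pos: [0.4485, -0.1514, 0.1116]
eef_rot: [0.871, 0.492, 0.003, 0.002]
contact_force: [-0.3, 0.7, -0.6]
opening: 0.139
finger_force: 59.3
bar 0.6 605 [0.139 0.146 0.15 ] [-0.3157 -0.1117] [-0.1512  0.0489]
[-0.24528637 -0.0002617 ]
40.25 [ 0.4462 -0.1511  0.1082] [8.709e-01 4.914e-01 9.000e-04 2.000e-04] [-0.4  0.  -1.2] 0.14764629078949723 59.26542341709137
turn [ 0.0012 -0.0013 -0.0006] shift [ 0.1654  0.1096 -0.0014]
```

View pics/s13.png

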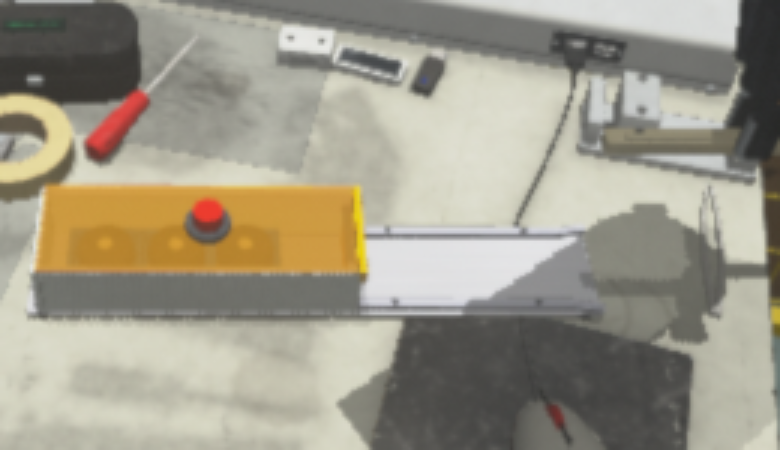

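The carrier shows through the amber roof, fully inside, with its rear end about 50 mm past the mouth. I lay the bar down on the right.

```bash
python3 -m jog '[[0,0,0,0.03,0.02,0,0.005],[0,0,0,0.07,0.045,0,0.005],[0,0,0,0.11,0.07,0,0.005],[0,0,0,0.145,0.095,0,0.005],[0,0,0,0.165,0.11,0,0.005],[0,0,0,0.165,0.11,0,0.005],[0,0,0,0.165,0.11,0.04,0.005],[0,0,0,0.165,0.11,0.08,0.005],[0,0,0,0.165,0.11,0.11,0.005],[0,0,0,0.165,0.11,0.123,0.005],[0,0,0,0.165,0.11,0.125,0.005],[0,0,0,0.165,0.11,0.125,0.005]]' 60
python3 -m jog '[[0,0,0,0,0,0.002,0.005],[0,0,0,0,0,0.003,0.005],[0,0,0,0,0,0.003,0.005]]' 60
```

```text
clock: 41.45
tool_pos: [0.6261, -0.0666, -0.0167]
eef_rot: [0.871, 0.492, -0.0, 0.0]
contact_force: [-0.4, -0.2, 0.1]
opening: 0.14
finger_force: 59.3
clock: 41.75
tool_pos: [0.6265, -0.0662, -0.0191]
eef_rot: [0.871, 0.492, 0.001, 0.0]
contact_force: [-0.4, 0.1, 0.6]
opening: 0.139
finger_force: 59.3
```

```bash
python3 -m jog '[[0,0,0,0,0,0.002,0.005],[0,0,0,0,0,0.002,0.005],[0,0,0,0,0,0.002,0.005]]' 60
python3 -m jog '[[0,0,0,0,0,0.0005,0.005],[0,0,0,0,0,0.0005,0.03],[0,0,0,0,0,0.0005,0.03],[0,0,0,0,0,-0.001,0.035],[0,0,0,0,0,-0.04,0.035],[0,0,0,0,0,-0.09,0.035],[0,0,0,0,0,-0.13,0.02],[0,0,0,0,0,-0.15,0],[0,0,0,0,0,-0.15,0],[0,0,0,0,0,-0.15,0]]'
python3 - <<'E'
from h import *
for n in("scene","top"):
    im,d=shot(n); P=cloud(n,d); hsv=cv2.cvtColor(im,cv2.COLOR_BGR2HSV)
    for m in ctrl.outline_of(n,"push_bar")[:1]:
        Q=P[m["mask"]&(d>0)]; s=(Q[:,:2]-O)@np.c_[ex,ey]
        print('bar',round(m["p"],2),len(Q),np.percentile(Q[:,2],[10,50,90]).round(3),s.min(0).round(4),s.max(0).round(4))
    k=(P[...,2]>.066)&(P[...,2]<.09)&((hsv[...,0]<8)|(hsv[...,0]>172))&(hsv[...,1]>140)&(d>0)
    k&=np.hypot(P[...,0]-.625,P[...,1]-.145)<.03
    if k.sum(): print('plunger',k.sum(),P[k].mean(0).round(4),toS(P[k].mean(0)),np.percentile(P[k][:,2],90))
    for m in ctrl.mark_of(n,"flap")[:2]+ctrl.mark_of(n,"carrier")[:2]: q=w(n,m["at"]); print(round(m["p"],2),q.round(4),toS(q).round(4))
go(S(.1,0),.08,A+np.pi/2)
E
```

```text
clock: 42.05
tool_pos: [0.6259, -0.0664, -0.022]
eef_rot: [0.871, 0.492, 0.0, 0.0]
contact_force: [-0.2, -0.0, -0.4]
opening: 0.14
finger_force: 59.3
clock: 43.05
tool_pos: [0.6259, -0.0662, 0.1283]
eef_rot: [0.871, 0.492, 0.001, -0.0]
contact_force: [-0.2, -0.1, -0.5]
opening: 0.002
finger_force: 0.0
plunger 72 [0.6225 0.1463 0.0739] [0.10042561 0.00237006] 0.07588235037045936Traceback (most recent call last):
  File "<stdin>", line 10, in <module>
ValueError: it knows: carrier, gate, knob, nest, plunger_top, push_bar, screwdriver_red, station
```

```bash
python3 - <<'E'
from h import *
for n in("scene","top"):
    im,d=shot(n); P=cloud(n,d)
    for m in ctrl.outline_of(n,"push_bar")[:1]:
        Q=P[m["mask"]&(d>0)]; s=(Q[:,:2]-O)@np.c_[ex,ey]
        print('bar',round(m["p"],2),len(Q),np.percentile(Q[:,2],[10,50,90]).round(3),s.min(0).round(4),s.max(0).round(4))
go(S(.1,.0005),.055,A+np.pi/2)
E
```

```text
bar 0.75 582 [0.002 0.012 0.015] [-0.1501 -0.1311] [ 0.0132 -0.0994]
43.35 [ 0.6254 -0.0664  0.1268] [ 8.707e-01  4.917e-01 -9.000e-04 -3.000e-04] [0.5 0.  0.1] -0.0006651261596832758 0.0
turn [-0.0015  0.0012  0.0002] shift [ 0.1803 -0.1104  0.0717]
```

```bash
python3 -m jog '[[0,0,0,0.04,-0.025,0,0],[0,0,0,0.085,-0.05,0,0],[0,0,0,0.13,-0.08,0,0],[0,0,0,0.165,-0.1,0,0],[0,0,0,0.18,-0.11,0,0],[0,0,0,0.18,-0.11,0,0],[0,0,0,0.18,-0.11,0.03,0],[0,0,0,0.18,-0.11,0.055,0],[0,0,0,0.18,-0.11,0.068,0],[0,0,0,0.18,-0.11,0.072,0],[0,0,0,0.18,-0.11,0.072,0],[0,0,0,0.18,-0.11,0.072,0]]' 60
python3 -m jog '[[0,0,0,0,0,0.002,0],[0,0,0,0,0,0.003,0],[0,0,0,0,0,0.003,0]]'
python3 -m jog '[[0,0,0,0,0,0.002,0],[0,0,0,0,0,0.003,0],[0,0,0,0,0,0.003,0]]'
python3 -m jog '[[0,0,0,0,0,0.002,0],[0,0,0,0,0,0.003,0],[0,0,0,0,0,0.003,0]]'
```

```text
clock: 44.55
tool_pos: [0.6256, 0.1445, 0.057]
eef_rot: [0.871, 0.492, 0.001, 0.0]
contact_force: [-0.9, 0.1, 0.6]
opening: -0.003
finger_force: 0.0
clock: 44.85
tool_pos: [0.6248, 0.1447, 0.0532]
eef_rot: [0.871, 0.492, 0.0, -0.0]
contact_force: [0.8, -0.6, 0.9]
opening: 0.0
finger_force: 0.0
clock: 45.15
tool_pos: [0.6247, 0.1446, 0.0498]
eef_rot: [0.871, 0.492, -0.0, 0.0]
contact_force: [0.4, 0.5, -0.1]
opening: 0.003
finger_force: 0.0
clock: 45.45
tool_pos: [0.6247, 0.1446, 0.047]
eef_rot: [0.871, 0.492, 0.0, 0.0]
contact_force: [-1.7, 0.0, 3.2]
opening: 0.001
finger_force: 1.8
```

```bash
python3 -m jog '[[0,0,0,0,0,0.002,0],[0,0,0,0,0,0.003,0],[0,0,0,0,0,0.003,0]]'
python3 -m jog '[[0,0,0,0,0,0.002,0],[0,0,0,0,0,0.003,0],[0,0,0,0,0,0.003,0]]'
python3 -m jog '[[0,0,0,0,0,0.001,0],[0,0,0,0,0,0.0015,0],[0,0,0,0,0,0.0015,0]]'
```

```text
clock: 45.75
tool_pos: [0.6247, 0.1446, 0.0439]
eef_rot: [0.871, 0.492, 0.0, 0.0]
contact_force: [-2.0, 0.2, 4.1]
opening: -0.001
finger_force: 1.7
clock: 46.05
tool_pos: [0.6248, 0.1446, 0.0417]
eef_rot: [0.871, 0.492, 0.0, 0.0]
contact_force: [-4.1, -0.2, 10.0]
opening: 0.001
finger_force: 4.8
clock: 46.35
tool_pos: [0.6249, 0.1446, 0.0416]
eef_rot: [0.871, 0.492, 0.0, 0.0]
contact_force: [-7.7, -0.1, 18.6]
opening: 0.003
finger_force: 9.8
```

Fully down: the force climbs with no further travel. I lift off and check everything.

```bash
python3 -m jog '[[0,0,0,0,0,-0.02,0],[0,0,0,0,0,-0.06,0],[0,0,0,0,0,-0.1,0],[0,0,0,0.05,0,-0.14,0],[0,0,0,0.1,-0.05,-0.14,0],[0,0,0,0.13,-0.1,-0.14,0],[0,0,0,0.13,-0.1,-0.14,0],[0,0,0,0.13,-0.1,-0.14,0],[0,0,0,0.13,-0.1,-0.14,0]]'
python3 - <<'E'
from h import *
st()
for n in("scene","top"):
    im,d=shot(n); P=cloud(n,d); hsv=cv2.cvtColor(im,cv2.COLOR_BGR2HSV)
    if n=="scene": cv2.imwrite('pics/s14.png',cv2.resize(im[150:300,240:500],None,fx=3,fy=3))
    for m in ctrl.outline_of(n,"push_bar")[:1]:
        Q=P[m["mask"]&(d>0)]; s=(Q[:,:2]-O)@np.c_[ex,ey]
        print('bar',round(m["p"],2),len(Q),np.percentile(Q[:,2],[10,50,90]).round(3),s.min(0).round(4),s.max(0).round(4))
    k=(P[...,2]>.058)&(P[...,2]<.09)&((hsv[...,0]<8)|(hsv[...,0]>172))&(hsv[...,1]>140)&(d>0)&(np.hypot(P[...,0]-.625,P[...,1]-.145)<.03)
    if k.sum(): print('plunger',k.sum(),np.percentile(P[k][:,2],[50,90]).round(4))
    B=(hsv[...,0]>5)&(hsv[...,0]<20)&(hsv[...,1]>120)
    s=(P[...,:2]-O)@np.c_[ex,ey]; f=B&(d>0)&(s[...,0]>-.006)&(s[...,0]<.045)&(abs(s[...,1])<.027)&(P[...,2]<.05)
    if f.sum(): print('flap',f.sum(),np.percentile(s[f][:,0],[5,50,95]).round(4),np.percentile(P[f][:,2],[5,95]).round(4))
E
```

```text
clock: 47.25
tool_pos: [0.6056, 0.3086, 0.1786]
eef_rot: [0.87, 0.493, -0.0, -0.0]
contact_force: [-0.3, -0.7, -0.2]
opening: -0.002
finger_force: 0.0
47.25 [0.6056 0.3086 0.1786] [ 8.703e-01  4.926e-01 -4.000e-04 -0.000e+00] [-0.3 -0.7 -0.2] -0.001767188237827617 0.0
bar 0.8 540 [0.004 0.012 0.015] [-0.1513 -0.1191] [ 0.0132 -0.0998]
plunger 68 [0.0667 0.0677]
bar 0.77 461 [0.002 0.012 0.015] [-0.1555 -0.1209] [ 0.0109 -0.1012]
plunger 65 [0.0653 0.0669]
```

View pics/s14.png

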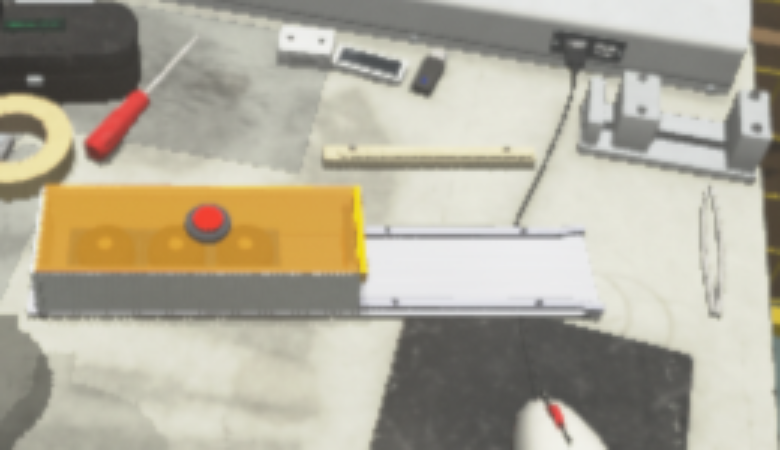

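The plunger is flush at 66 mm (crop 208,218), the carrier is inside (70–280), the bar lies flat at (430,157) and the screwdriver is untouched. I hand in.

```bash
python3 -c "
from cell import ctrl
print(ctrl.sign_off())"
```

```text
the job is handed in; nothing more can be done
None
```

I handed the job in at about 47 s: all three knobs are pressed home, the carrier is inside the hood, the plunger is fully down, the bar lies flat to the right of the station and the screwdriver is undisturbed; the cameras could not see the flap, so I inferred it is shut from the carrier's rear end being about 50 mm past the mouth.

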